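Load a new roll into the front-loading label printer

TASK

The label printer has run out of labels. Pull its front cover all the way down, take the fresh roll of labels from the wire stand and set it in the printer between the blue guides, lying down on the two steel rollers, then push the cover back up until it clicks fully shut. Leave the hole punch and the barcode scanner where they are.

Things in the scene. Friction and masses are not known exactly. Their poses are not given: they have to be found in the camera images.
- cover (a joint): Opening angle of the printer's front cover (rad), hinged at its lower edge: 0 = fully shut (leaning back 0.622 rad from upright), 1.75 = fully down on its stop. A friction hinge holds it where it is left (1 to 3 N at the tongue move it). A spring catch holds it over the last 0.09 rad: 3 to 4 N more at the tongue to pull it out or press it in.
- cover_grip (a point): On the blue grip tongue at the cover's free edge, 144 mm from the hinge axis along the cover and 26 mm out from it; moves with it. The tongue is a blade 36 mm wide (along the hinge; pinch it across these side edges), 10 mm thick, 46 mm long, flaring out at 45 degrees: it stands upright when shut, points to the front and a little down when open; it ends 14 mm past the point.
- cover_hinge (a point): Point on the cover's hinge axis, mid-width, 62 mm in front of the seat, 28 mm above the desk. Axes as the printer's: x into the printer, away from its front; y along the hinge; z up. Opening turns the cover about -y (its top comes to -x and down). The cover is 131 mm high, 152 mm wide; open, its free edge is 180 mm in front of the seat, 84 mm above the desk.
- seat (a point): Where the roll's centre lies when seated, 57 mm above the desk; axes x into the printer, y across, z up. The roll lies along y on two 10 mm steel rollers, 17 mm before and behind. Blue guides either side, inner faces 45 mm apart: rear pair 23 to 42 mm behind the seat, up to 73 mm above the desk; front pair 14 to 34 mm before it, up to 42 mm. The bay is 155 mm wide.
- hood_edge (a point): Middle of the front lower edge of the white hood over the bay, 137 mm above the desk and 11 mm behind the seat; from it the hood slopes up and back to 166 mm (35 mm behind the seat). A hand pointing straight down at the seat meets the hood: come from the front, tilted 30 to 45 degrees, fingertips forward and down.
- roll_center (a point): Centre of the white label roll: 54 mm diameter, 40 mm long, about 60 g; the point's z axis is the roll's axis. It lies on its side on the stand, centre 48 mm above the desk. Grip it across its flat ends (40 mm); in the printer the fingertips clear the guides if they reach at most 10 mm past the roll's centre.
- roll_stand: Black wire stand, fixed, 98 mm deep (x), 184 mm long (y), 34 mm high at its ends; origin at its underside centre. The roll lies on two rails along the stand's y, 34 mm apart, their tops 26 mm above the desk; 80 mm are free either side of the origin along y.
- printer: White label printer with dark cover, fixed, 174 mm wide (y), 166 mm high (tongue to 175 mm when shut), from 75 mm before to 106 mm behind its origin, which lies on the desk below the seat; x points into the printer, from its front to its back.
- hole_punch: Hole punch with blue lever, 106 x 148 x 66 mm, loose, to be left alone; origin at its underside centre.
- barcode_scanner: Dark hand-held barcode scanner lying beside the printer, 35 x 139 x 65 mm, loose, to be left alone; origin at its underside centre.
Mind the look-alikes: they are no part of the job. What is meant by the part that bears roll_center is not turquoise, and is the larger of those in its own colour.

How it is judged (in metres and radians):
On the way, in this order (a step that is already met when the one before it is completed fails the run):
1. the cover has been pulled all the way down (value of joint cover above 1.5 rad), for 0.2 s.
2. with the cover down, the roll lies on the rollers between the guides and has been let go (value of joint cover above 1.3 rad and distance between roll_center and seat below 0.006 m and angle between the z axis of roll_center and the y axis of seat, either way round below 0.12 rad and contact force between the fingers and label_roll below 0.05 N), for 0.2 s.
At the end, for the whole second after the job is handed in: The cover is shut in its catch (within 0.03 rad) and the roll lies still on the two rollers between the guides, its centre within 6 mm of the seat and its axis within 0.12 rad of the printer's crosswise direction (value of joint cover below 0.03 rad and distance between roll_center and seat below 0.006 m and angle between the z axis of roll_center and the y axis of seat, either way round below 0.12 rad and linear speed of label_roll below 0.02 m/s); the robot touches nothing.
It fails at once if the hole punch is moved more than 3 cm or knocked over (distance of hole_punch from where it was at the start of the episode above 0.03 m or angle between hole_punch's own z axis and vertical above 0.5 rad).
It fails at once if the barcode scanner is moved more than 3 cm (distance of barcode_scanner from where it was at the start of the episode above 0.03 m).
It also fails if it takes over 72 s, if anything falls off the work surface, if the arm or the gripper's body presses on something with over 40 N, if the wrist force passes 120 N, or if a joint passes its speed limit or range.

ROBOT

A 6-joint arm with a two-finger parallel gripper is mounted at the origin on a cart in front of the work surface, level with it; the furniture and walls round the work are solid. World frame = base frame: x ahead of the robot, y to its left, z up, the work surface at z = 0. Lengths are in mm, angles in rad, forces in N, time in s.
With the tool pointing down it reaches from about 275 to 1000 mm from the base axis. Payload 8.4 kg.
Tool frame: the origin (TCP) lies on the centre line of the jaws, within the pads' length; the fingertips stand 22 mm ahead of it and the grasp point (between the pads) lies 3 mm ahead of it; z points along the fingers, y is the direction in which the jaws open and shut (so a half turn about z gives the same grasp; the last joint's range is limited). The gripper opens to 85 mm and grips with 20 to 120 N. Pads are 22 mm wide; open, the fingers measure 114 mm over their backs; the gripper's body (76 mm by 85 mm) begins 54 mm behind the grasp point. The pads swing forward as they close: fully open they stand 13 mm farther back than shut.
Start: joints at [1.21, 0.353, 1.633, -0, 1.155, -0.002], TCP at [219.468, 585.202, 219.281] pointing down, gripper open.
Joint ranges: [-2.63, 2.63], [-0.92, 2.1], [0.06, 2.66], [-1.3, 4.44], [0, 2.69], [-3.02, 3.02]. Speed limits (rad/s): [2.22, 2.22, 2.79, 3.14, 3.14, 3.14].

INTERFACE

Orientations are given as [roll, pitch, yaw] about the fixed x, y, z axes, in that order (R = Rz(yaw) Ry(pitch) Rx(roll)).
In Python, from rig import r gives the robot as it stands.
- The arm moves only by the tool carry_out, never from a script. Its argument "rows" is text: rows parted by semicolons, each of 5 numbers parted by spaces: the opening, from 0 (shut) to 1 (fully open), then the shift along the tool's x, y, z in units of 30 mm (1.0 is 30 mm), then the turn about the tool's z in units of 8 degrees (1.0 is 8 degrees). A call has 1 to 12 rows; each row shifts and turns the commanded pose from where the row before left it, along the tool's axes as they then stand; what a row does not reach is not made up. A row lasts 1/8 s, in which the tool goes at most 62.5 mm and 10.7 degrees, less where a joint would pass 70% of its speed; a pose out of reach is approached as far as the arm can. A call is refused whole if a number of a shift passes 1 or a number of a turn 1, either way. A call with a gripper value outside its range is refused whole. The fingers move at their own pace and stop on an object; "newtons" is the grip in N (left out, the last holds). Time passes only in rows, so rows that do not move let the fingers close. It gives the time, the measured TCP pose, the force and the opening at its end, in the units of the state.
- r.sense(): the state, without advancing time (a new reading comes with each control period).
- r.grab_frame(name): name is "scene" or "side" or "wrist"; returns the picture (480x640x3 uint8, blue, green, red); there is no depth.
- r.get_calibration(name): a dict with "intrinsics" (3x3 intrinsics, pixels), "position" and "rotation" of the camera in the world. Camera axes: x right, y up, looking along -z (the intrinsics and any distortion apply to the point x, -y, -z); pixel columns grow to the right and rows downward; lengths in mm; the calibration is good to about 2 mm. A picture is of the moment at which its call begins: read the wrist's pose just before it. get_calibration takes no time and is no camera call; for the wrist camera it gives the pose at the moment of the call.
- r.sign_off(): hands the job in, once; it reports no verdict.
The state is a dict: "clock": time; "qpos": joint angles; "qvel": joint speeds; "joint_efforts": joint torques, N m; "eef_pos": TCP position; "tcp_rot": TCP orientation; "contact_force": force on the tool from outside, world axes, zero at the start; "wrist_torque": the same for the moment, N m; "opening": opening from 0.0 (shut) to 1.0 (fully open).
Only numpy, scipy, OpenCV 4.12 (cv2) and the standard library are available. Lean on these libraries where they do the work, as an engineer would, in place of code of your own. Each camera call takes 0.05 s, during which the arm holds its last target.

## Working session

There is one attempt and no reset: what is moved stays moved. The work goes in short steps, Python scripts to look and compute and a tool call to move; the robot and the scene stay as the last step left them, time stands still between calls to the robot, and variables do not carry over. Pictures are saved under pics/ and viewed, and the job is handed in when it is done.

Besides the shell and the picture viewer there is one more tool, called after ">>>" as name(argument=value, ...), one argument or row to a line, values as JSON. carry_out: Moves the arm, as the interface text tells. Its arguments: {"type":"object","properties":{"rows":{"type":"string"},"newtons":{"type":"number"}},"required":["rows"]}

```bash
ls; mkdir -p pics; python3 - <<'E'
from rig import r
import cv2
print(r.sense())
for n in ["scene","side","wrist"]:
    c=r.get_calibration(n); print(n,c)
    cv2.imwrite(f"pics/{n}0.png",r.grab_frame(n))
E
```

```text
pics
{'clock': 0.0, 'qpos': array([ 1.20960833e+00,  3.53678485e-01,  1.63417845e+00, -1.59769445e-05,
        1.15519207e+00, -2.39590421e-03]), 'qvel': array([ 1.61990773e-03,  3.42943445e-04,  2.09300905e-03,  2.84240859e-03,
        9.61104819e-06, -1.15812177e-03]), 'joint_efforts': array([-8.33275881e-04, -6.05247545e+01, -3.42065299e+01, -1.24833496e-04,
        9.49390931e-03,  7.51240009e-06]), 'eef_pos': array([219.28362649, 584.71430776, 218.52378999]), 'tcp_rot': array([-3.14013628e+00,  1.11181567e-05,  2.78280703e+00]), 'contact_force': array([ 0.58267349,  0.80034771, -0.05287305]), 'wrist_torque': array([-0.05097549,  0.02073789, -0.01572654]), 'opening': 1.0016070747547117}
scene {'intrinsics': array([[600.54533956,   0.        , 321.40295004],
       [  0.        , 600.54533956, 229.43018318],
       [  0.        ,   0.        ,   1.        ]]), 'position': array([-403.40673865, -523.45882969, 1089.16454612]), 'rotation': array([ 0.83921442,  0.00424367, -1.0832906 ])}
side {'intrinsics': array([[476.82024995,   0.        , 313.35603706],
       [  0.        , 476.82024995, 236.26000485],
       [  0.        ,   0.        ,   1.        ]]), 'position': array([ 463.51944045, -849.84502747,  902.98884947]), 'rotation': array([ 0.82855277, -0.01631326, -0.10424688])}
wrist {'intrinsics': array([[412.44513236,   0.        , 324.08195458],
       [  0.        , 412.44513236, 238.3922397 ],
       [  0.        ,   0.        ,   1.        ]]), 'position': array([154.71158313, 608.78078537, 372.48316536]), 'rotation': array([-0.27936814,  0.0015242 ,  1.2123965 ])}
```

View pics/scene0.png

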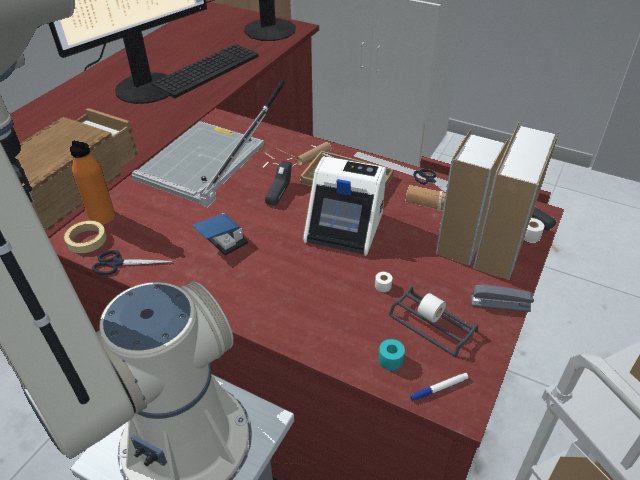

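View pics/side0.png

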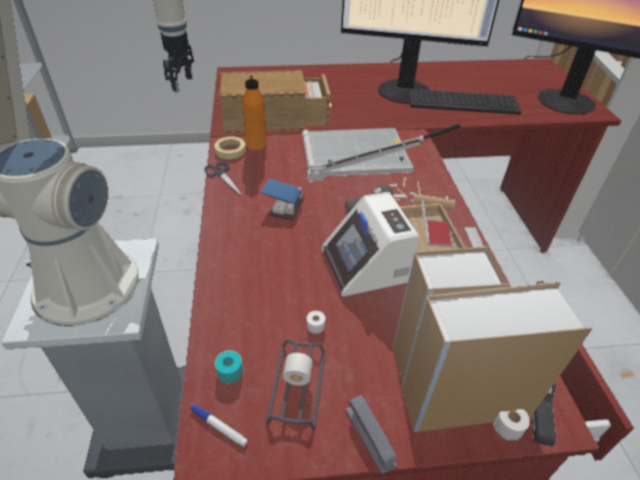

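View pics/wrist0.png

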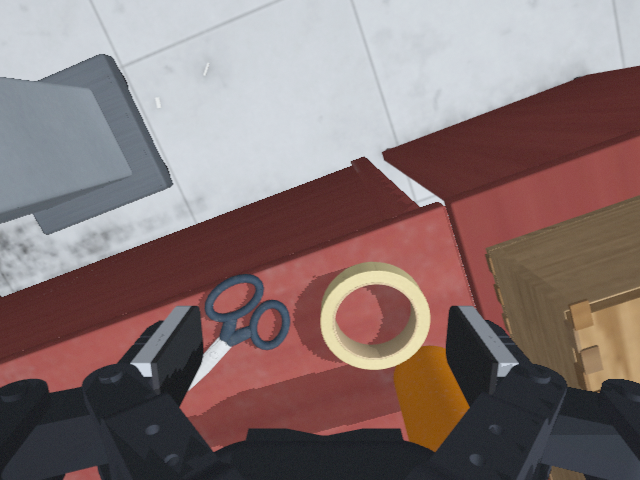

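The scene view shows the printer at about (345,200) with its blue tongue at (344,187). The stand is at (435,320) with the white roll at (432,307). The punch is at (222,232) and the scanner at (278,185). The smaller white roll at (384,282) and the turquoise one at (392,354) are decoys. The tool can only turn about its own z, so it stays pointing down. I'll measure the scene next.

```bash
cat > h.py <<'E'
import numpy as np, cv2
from scipy.spatial.transform import Rotation as Ro
from rig import r
def cal(n): 
    c=r.get_calibration(n); return c["intrinsics"],np.array(c["position"]),Ro.from_euler("xyz",c["rotation"]).as_matrix()
def ray(C,u,v):
    K,p,R=C; d=np.array([(u-K[0,2])/K[0,0],-(v-K[1,2])/K[1,1],-1.]); d=R@d; return p,d/np.linalg.norm(d)
def onz(C,u,v,z):
    p,d=ray(C,u,v); return p+d*(z-p[2])/d[2]
def tri(L):
    A=np.zeros((3,3));b=np.zeros(3)
    for C,u,v in L:
        p,d=ray(C,u,v);M=np.eye(3)-np.outer(d,d);A+=M;b+=M@p
    x=np.linalg.solve(A,b)
    return x,[round(float(np.linalg.norm(np.cross(ray(C,u,v)[1],x-C[1]))),1) for C,u,v in L]
def proj(C,X):
    K,p,R=C; q=R.T@(np.asarray(X,float)-p); return np.array([K[0,2]+K[0,0]*q[0]/-q[2],K[1,2]-K[1,1]*q[1]/-q[2]])
E
python3 - <<'E'
import cv2
s=cv2.imread("pics/scene0.png"); 
cv2.imwrite("pics/s_pr.png",cv2.resize(s[140:265,290:400],None,fx=5,fy=4.8,interpolation=cv2.INTER_CUBIC)[:600])
cv2.imwrite("pics/s_st.png",cv2.resize(s[260:360,360:490],None,fx=6,fy=6,interpolation=cv2.INTER_CUBIC))
s=cv2.imread("pics/side0.png"); 
cv2.imwrite("pics/d_pr.png",cv2.resize(s[185:300,315:425],None,fx=5,fy=5,interpolation=cv2.INTER_CUBIC))
cv2.imwrite("pics/d_st.png",cv2.resize(s[300:435,255:355],None,fx=4.4,fy=4.4,interpolation=cv2.INTER_CUBIC))
E
```

```text
(no output)
```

View pics/s_pr.png

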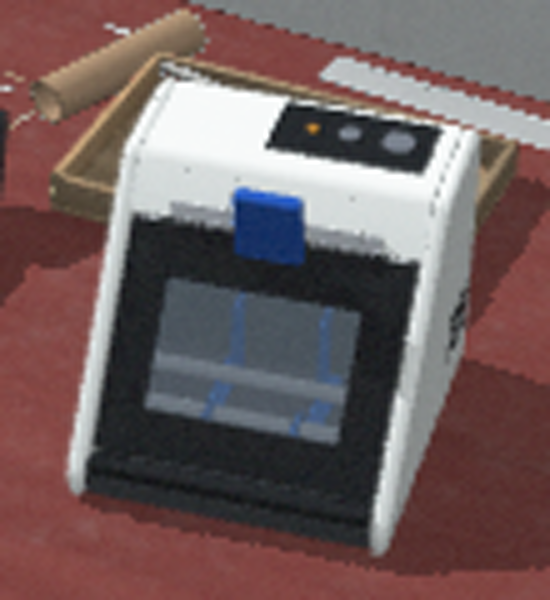

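View pics/s_st.png

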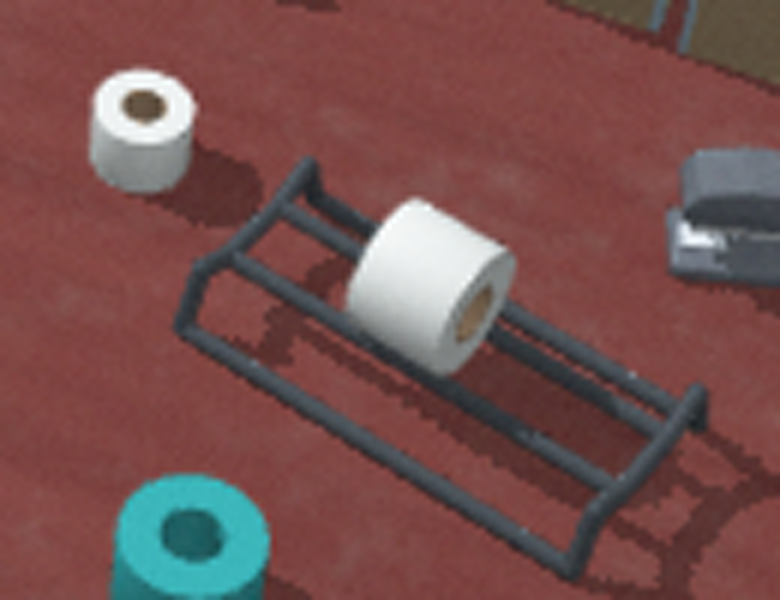

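View pics/d_pr.png

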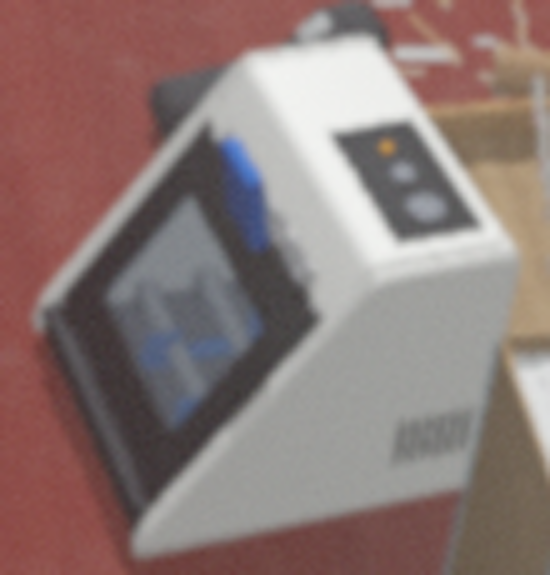

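View pics/d_st.png

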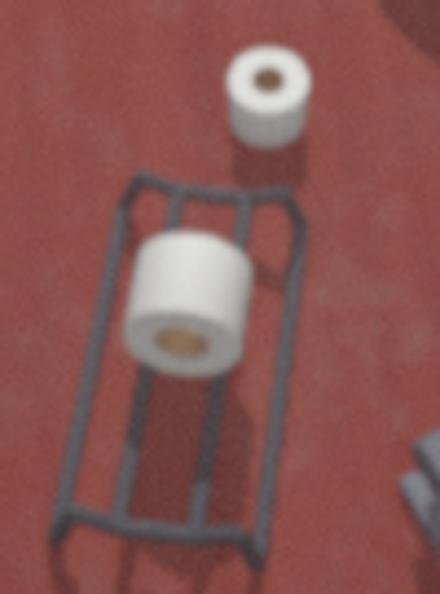

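```bash
python3 - <<'E'
from h import *
np.set_printoptions(precision=1,suppress=True)
S=cal("scene");D=cal("side")
s=lambda x,y:(S,290+x/5,140+y/4.8)
d=lambda x,y:(D,315+x/5,185+y/5)
print("frontL",tri([s(75,490),d(40,325)]),"frontR",tri([s(380,552),d(135,555)]))
L,R=onz(*s(75,490),3),onz(*s(380,552),3); print(L,R,onz(*d(40,325),3),onz(*d(135,555),3),np.linalg.norm(L-R))
# tongue top corners
print("tongueTL",tri([s(237,190),d(225,140)]),"TR",tri([s(305,197),d(262,183)]))
# stand: roll
s2=lambda x,y:(S,360+x/6,260+y/6); d2=lambda x,y:(D,255+x/4.4,300+y/4.4)
print("hole right end",tri([s2(475,312),d2(182,342)]))
# far corners of stand
print("rollend far top silhouettes", onz(*d2(190,232),75))
for a,b in [((310,165),(290,192)),((205,262),(140,180)),((695,392),(262,560)),((605,520),(60,535)),]:
    print("corner",tri([s2(*a),d2(*b)]))
E
```

```text
frontL (array([599.3,  63.3,   4.7]), [2.0, 2.0]) frontR (array([ 626.8, -101.7,    6.7]), [0.8, 0.8])
[598.9  62.3   3. ] [ 629.5 -101.     3. ] [600.5  67.6   3. ] [627.8 -97.7   3. ] 166.17304198656308
tongueTL (array([677.1,   8.5, 176.5]), [0.3, 0.3]) TR (array([688.9, -23.5, 175.7]), [0.6, 0.6])
hole right end (array([ 496.3, -340.2,   49.4]), [1.2, 1.2])
rollend far top silhouettes [ 503.9 -298.1   75. ]
corner (array([ 556.1, -252.1,   29.7]), [2.3, 2.3])
corner (array([ 483.8, -238.4,   34.1]), [0.3, 0.3])
corner (array([ 525.8, -424.2,   13.5]), [2.6, 2.6])
corner (array([ 438.6, -414.2,   31.6]), [1.9, 1.9])
```

>>> carry_out(
  rows="1 0 0 -0.9; 1 -0.3 -0.2 -1; 1 -0.8 -0.6 -1; 1 -1 -0.75 -0.8;1 -1 -0.75 0;1 -1 -0.75 0;1 -1 -0.75 0;1 -1 -0.75 0;1 -1 -0.75 0;1 -1 -0.75 0;1 -1 -0.75 0;1 -1 -0.75 0",
)

```text
$.rows[0]: bad value
```

>>> carry_out(
  rows="1 -1 -0.75 0;1 -1 -0.75 0;1 -1 -0.75 0;1 -1 -0.75 0;1 -1 -0.75 0;1 -1 -0.75 0;1 -1 -0.75 0;1 -0.8 -0.6 0;1 0 0 0 -0.9;1 0 0 0 -0.95;1 0 0 0 -0.95;1 0 0 0 -0.95",
)

```text
$.rows[0]: bad value
```

>>> carry_out(
  rows="1 0 0 -0.9 0; 1 -0.3 -0.2 -1 0; 1 -0.8 -0.6 -1 0; 1 -1 -0.75 -0.8 0;1 -1 -0.75 0 0;1 -1 -0.75 0 0;1 -1 -0.75 0 0;1 -1 -0.75 0 0;1 -1 -0.75 0 0;1 -1 -0.75 0 0;1 -1 -0.75 0 0;1 -1 -0.75 0 0",
)

```text
clock: 1.65
eef_pos: [424.1, 265.6, 330.2]
tcp_rot: [-3.141, -0.0, 2.783]
contact_force: [0.6, 0.6, 1.1]
opening: 1.003
```

>>> carry_out(
  rows="1 -1 -0.75 0 0;1 -1 -0.75 0 0;1 -1 -0.75 0 0;1 -1 -0.75 0 0;1 -1 -0.75 0 0;1 -1 -0.75 0 0;1 -1 -0.75 0 0;1 -0.8 -0.6 0 0;1 0 0 0 -0.9;1 0 0 0 -0.95;1 0 0 0 -0.95;1 0 0 0 -0.95",
)

```text
clock: 3.15
eef_pos: [580.9, 20.2, 329.9]
tcp_rot: [3.142, -0.001, -2.973]
contact_force: [-0.4, 0.3, 1.2]
opening: 0.996
```

```bash
python3 - <<'E'
from h import *
print(r.sense()); c=r.get_calibration("wrist");print(c)
cv2.imwrite("pics/w1.png",r.grab_frame("wrist"))
import pickle;pickle.dump(c,open("w1.pkl","wb"))
E
```

```text
{'clock': 3.15, 'qpos': array([ 3.21054165e-02,  1.99036404e-01,  1.59447647e+00, -1.53388647e-06,
        1.34872067e+00, -1.70776383e+00]), 'qvel': array([ 2.95639060e-04, -2.88580760e-04, -1.08791552e-03, -7.25371771e-04,
       -8.49099308e-04, -1.05193612e+00]), 'joint_efforts': array([-5.58341411e-02, -5.24728346e+01, -3.74823761e+01, -2.66995223e-03,
        4.02439138e-03,  1.75377835e+00]), 'eef_pos': array([580.92230211,  20.15740565, 329.94835603]), 'tcp_rot': array([ 3.14150663e+00, -6.35093539e-04, -2.97251937e+00]), 'contact_force': array([-0.3733902 ,  0.33928536,  1.16514722]), 'wrist_torque': array([-0.04729975, -0.07163142, -0.00707549]), 'opening': 0.9958249217180047}
{'intrinsics': array([[412.44513236,   0.        , 324.08195458],
       [  0.        , 412.44513236, 238.3922397 ],
       [  0.        ,   0.        ,   1.        ]]), 'position': array([512.87537663,   7.46267974, 483.85069261]), 'rotation': array([-2.78779809e-01, -5.31428032e-04,  1.74026444e+00])}
```

View pics/w1.png

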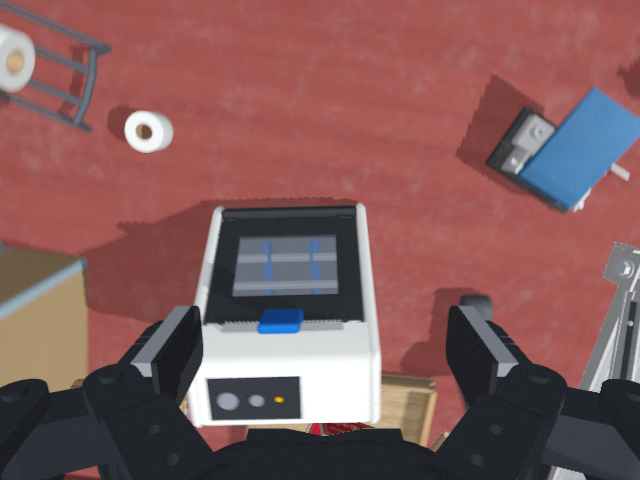

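```bash
python3 - <<'E'
import cv2
s=cv2.imread("pics/w1.png")
cv2.imwrite("pics/w1z.png",cv2.resize(s[195:345,190:390],None,fx=4,fy=4,interpolation=cv2.INTER_CUBIC))
E
```

```text
(no output)
```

View pics/w1z.png

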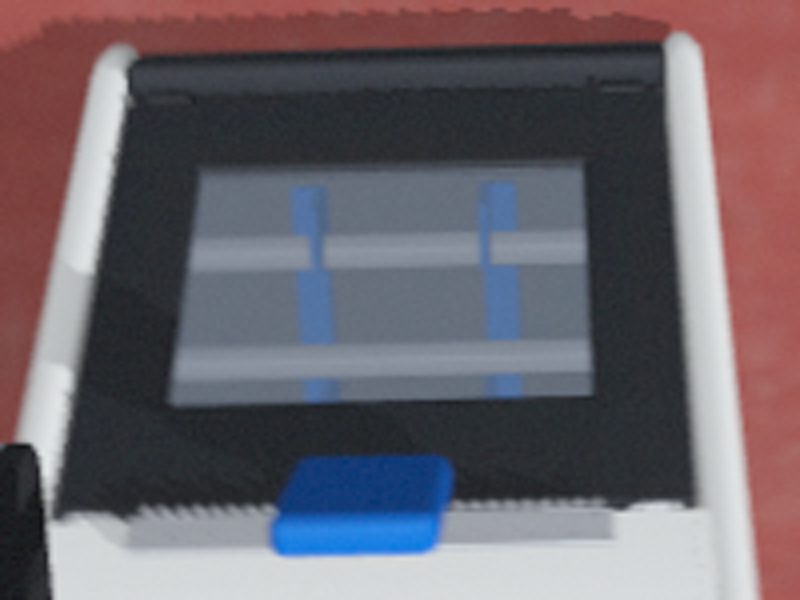

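```bash
cat >> h.py <<'E'
import pickle
def calf(f):
    c=pickle.load(open(f,"rb")); return c["intrinsics"],np.array(c["position"]),Ro.from_euler("xyz",c["rotation"]).as_matrix()
E
python3 - <<'E'
from h import *
np.set_printoptions(precision=1,suppress=True)
W=calf("w1.pkl")
q=lambda x,y,z:onz(W,190+x/4,195+y/4,z)
def line(n,a,b,z):
    A,B=q(*a,z),q(*b,z);d=B-A; print(n,A,B,"len",np.linalg.norm(d),"yaw",np.arctan2(-d[0],d[1]))
line("hinge dark front",(130,60),(663,47),35)
line("front roller",(190,253),(585,246),33)
line("rear roller",(175,363),(592,357),33)
line("tongue top front",(277,520),(450,520),175)
line("tongue top back",(275,553),(440,553),175)
line("white corners",(120,45),(683,33),15)
line("guide fronts",(310,186),(497,183),42)
line("guides rear near",(322,340),(503,335),42)
S=cal("scene")
sc=lambda x,y:(S,290+x/5,140+y/4.8)
wc=lambda x,y:(W,190+x/4,195+y/4)
print(tri([sc(237,188),wc(275,553)]),tri([sc(305,196),wc(440,553)]))
E
```

```text
hinge dark front [626.2 -87.3  35. ] [597.6  57.8  35. ] len 147.87453915687846 yaw 0.1941907045525145
front roller [680.3 -64.9  33. ] [659.1  46.9  33. ] len 113.83989976237866 yaw 0.18795862878540798
rear roller [715.  -65.4  33. ] [692.5  55.   33. ] len 122.54558961247255 yaw 0.18470897951257598
tongue top front [682.6 -17.8 175. ] [676.6  17.5 175. ] len 35.83730775984961 yaw 0.16918754574732814
tongue top back [690.2 -17.3 175. ] [684.5  16.6 175. ] len 34.38940389372961 yaw 0.16917444710528248
white corners [627.3 -94.8  15. ] [596.4  64.9  15. ] len 162.73002937625293 yaw 0.19101342870311028
guide fronts [651.7 -32.6  42. ] [642.   18.7  42. ] len 52.215171180687754 yaw 0.18602396681948857
guides rear near [696.8 -23.2  42. ] [686.5  27.7  42. ] len 51.94860175055898 yaw 0.1988067991771083
(array([666.2,  -7.9, 198.3]), [11.7, 11.7]) (array([717.1,   5.7, 138.8]), [16.4, 16.4])
```

```bash
python3 - <<'E'
from h import *
s=r.sense();print(s['clock'],s['eef_pos'],s['tcp_rot'],s['qvel'].max()); c=r.get_calibration("wrist");print(c)
f=r.grab_frame("wrist");cv2.imwrite("pics/w2.png",f)
pickle.dump(c,open("w2.pkl","wb"))
cv2.imwrite("pics/w2z.png",cv2.resize(f[195:345,190:390],None,fx=4,fy=4,interpolation=cv2.INTER_CUBIC))
E
```

```text
3.2 [580.91685683  20.20432518 329.95228483] [ 3.14149883e+00 -6.35699538e-04 -2.96632070e+00] 0.21137342350599608
{'intrinsics': array([[412.44513236,   0.        , 324.08195458],
       [  0.        , 412.44513236, 238.3922397 ],
       [  0.        ,   0.        ,   1.        ]]), 'position': array([512.94626049,   7.05562497, 483.86457974]), 'rotation': array([-2.78810130e-01, -5.32177666e-04,  1.74646437e+00])}
```

View pics/w2z.png

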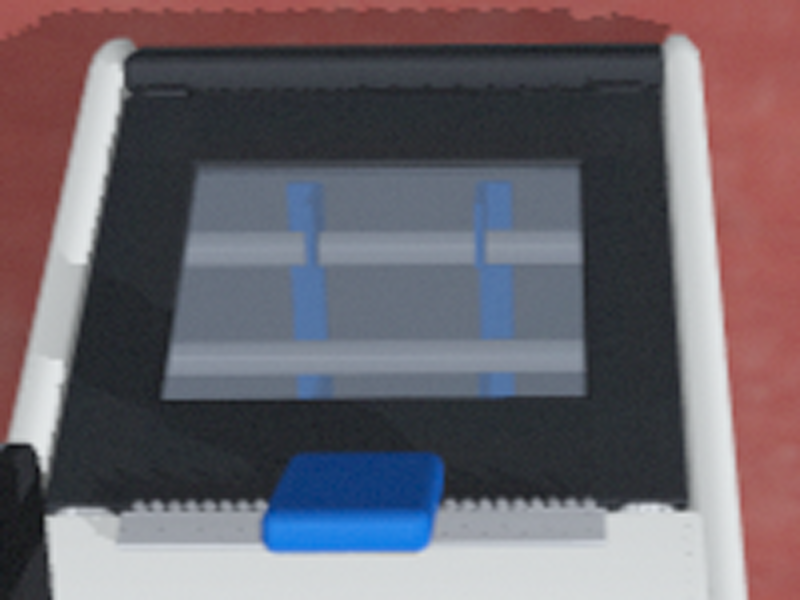

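```bash
python3 - <<'E'
from h import *
np.set_printoptions(precision=1,suppress=True)
W=calf("w2.pkl")
q=lambda x,y,z:onz(W,190+x/4,195+y/4,z)
def line(n,a,b,z):
    A,B=q(*a,z),q(*b,z);d=B-A; print(n,A,B,"mid",(A+B)/2,"len",np.linalg.norm(d),"yaw",np.arctan2(-d[0],d[1]))
line("hinge dark front",(126,60),(663,52),35)
line("front roller",(185,249),(583,246),33)
line("rear roller",(170,359),(587,357),33)
line("tongue top front",(267,520),(440,520),175)
line("tongue top back",(264,550),(430,550),175)
line("white corners",(110,42),(683,37),10)
line("guide fronts inner",(322,220),(477,220),42)
c=r.get_calibration("side");S=cal("scene");D=cal("side")
for X in ([580.9,20.2,330],):print(proj(S,X),proj(D,X))
f=r.grab_frame("scene");g=r.grab_frame("side")
u,v=proj(S,[581,20.2,308]).astype(int);cv2.imwrite("pics/sg.png",cv2.resize(f[v-60:v+60,u-70:u+70],None,fx=5,fy=5,interpolation=cv2.INTER_CUBIC));print(u,v)
u,v=proj(D,[581,20.2,308]).astype(int);cv2.imwrite("pics/dg.png",cv2.resize(g[v-60:v+60,u-70:u+70],None,fx=5,fy=5,interpolation=cv2.INTER_CUBIC));print(u,v)
print(r.sense()['clock'])
E
```

```text
hinge dark front [627.  -88.1  35. ] [598.8  58.2  35. ] mid [612.9 -15.   35. ] len 148.99141443231915 yaw 0.19073619784398724
front roller [679.9 -65.8  33. ] [659.   46.9  33. ] mid [669.4  -9.5  33. ] len 114.62241117426385 yaw 0.18343055885524823
rear roller [714.5 -66.2  33. ] [692.5  54.3  33. ] mid [703.5  -5.9  33. ] len 122.4620999771166 yaw 0.1806024886491026
tongue top front [683.2 -19.2 175. ] [677.   16.1 175. ] mid [680.1  -1.6 175. ] len 35.83923073140036 yaw 0.17538705867647866
tongue top back [690.2 -18.9 175. ] [684.2  15.1 175. ] mid [687.2  -1.9 175. ] len 34.58042561140474 yaw 0.17537514027353768
white corners [628.9 -98.6  10. ] [598.2  65.9  10. ] mid [613.5 -16.3  10. ] len 167.3267708989639 yaw 0.18442992885799664
guide fronts inner [661.3 -27.5  42. ] [653.7  15.4  42. ] mid [657.5  -6.1  42. ] len 43.52823490318551 yaw 0.17549936269269747
[314.2 146.3] [321.1 157.6]
314 154
320 166
3.35
```

View pics/sg.png

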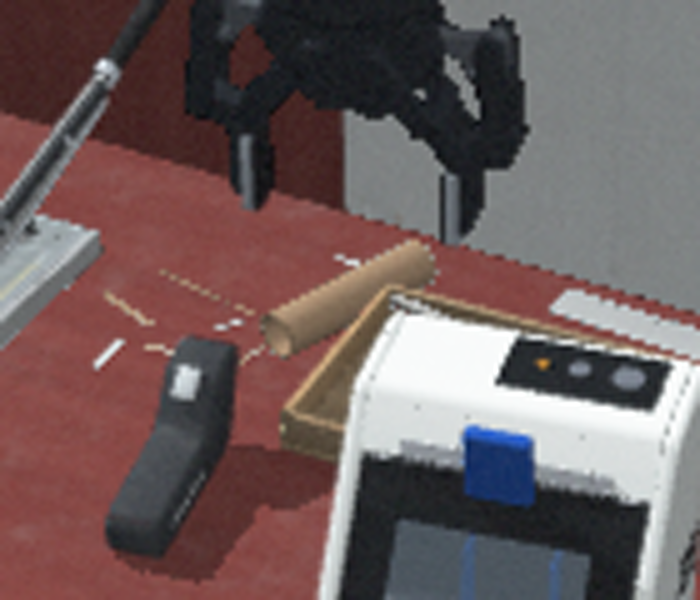

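View pics/dg.png

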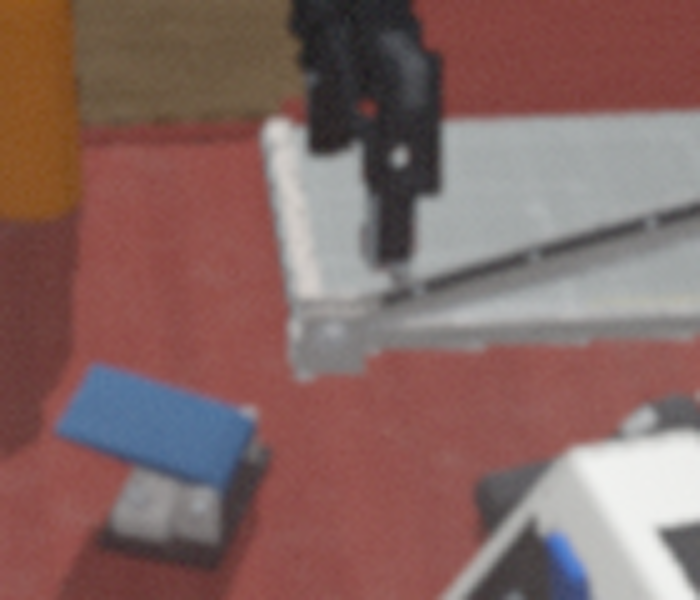

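```bash
python3 - <<'E'
from h import *
np.set_printoptions(precision=1,suppress=True)
S=cal("scene");D=cal("side")
print(r.get_calibration("scene")["position"],r.sense()['clock'])
print(tri([(S,336,142.6),(D,329,158.4)]))
for X in ([588.5,-22,321],[573.5,62,321],[588.5,-22,308]): print(proj(S,X),proj(D,X))
E
```

```text
[-403.4 -523.5 1089.2] 3.35
(array([589.5, -28.5, 354.6]), [4.2, 4.2])
[332.5 152.9] [326.9 172. ]
[296.5 146.4] [315.6 150.8]
[332.5 157.7] [326.7 177.1]
```

```bash
python3 - <<'E'
from h import *
f=r.grab_frame("scene");g=r.grab_frame("side")
cv2.imwrite("pics/sg2.png",cv2.resize(f[20:180,220:420],None,fx=4,fy=3.75,interpolation=cv2.INTER_CUBIC))
cv2.imwrite("pics/dg2.png",cv2.resize(g[20:200,220:420],None,fx=3.3,fy=3.3,interpolation=cv2.INTER_CUBIC))
E
```

```text
(no output)
```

View pics/sg2.png

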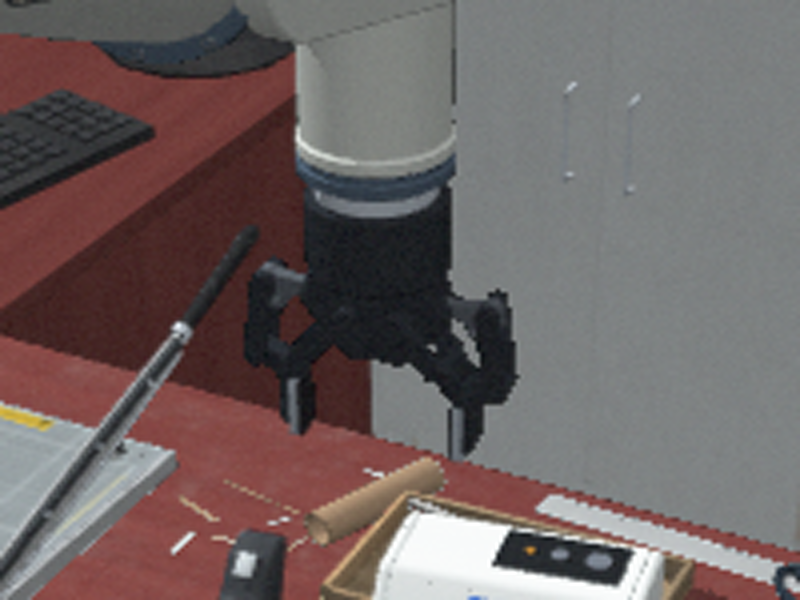

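View pics/dg2.png

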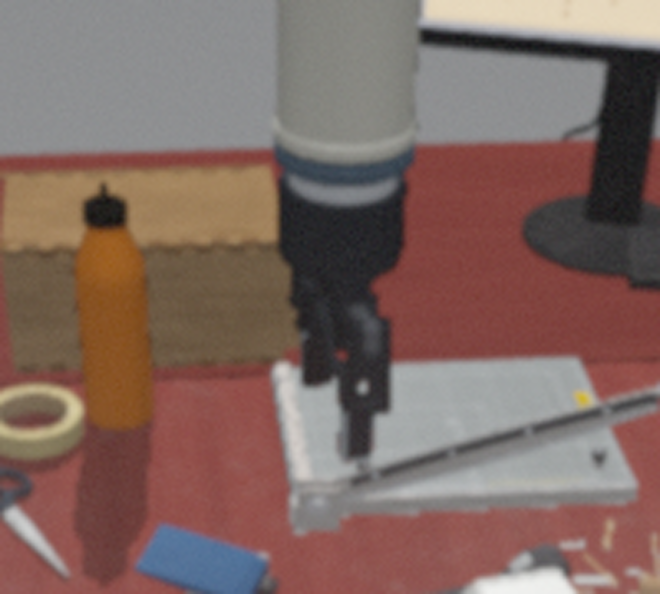

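```bash
python3 - <<'E'
from h import *
np.set_printoptions(precision=1,suppress=True)
S=cal("scene");D=cal("side")
print(proj(S,[0,0,0]),proj(D,[0,0,0]))
# initial picture gripper: TCP 219.3,584.7,218.5 
for z in (196,209,240): print(z,proj(D,[219.3,584.7,z]),proj(S,[219.3,584.7,z]))
f=cv2.imread("pics/side0.png");cv2.imwrite("pics/dg0.png",cv2.resize(f[20:140,120:240],None,fx=5,fy=5,interpolation=cv2.INTER_CUBIC))
f=cv2.imread("pics/w2.png");cv2.imwrite("pics/w2f.png",cv2.resize(f[290:480,0:330],None,fx=2.4,fy=2.4,interpolation=cv2.INTER_CUBIC))
E
```

```text
[184.1 438.5] [ 87.6 284.3]
196 [185.6  99.8] [ 27. 209.]
209 [184.9  96. ] [ 25.1 204.6]
240 [183.2  86.6] [ 20.5 194.1]
```

View pics/dg0.png

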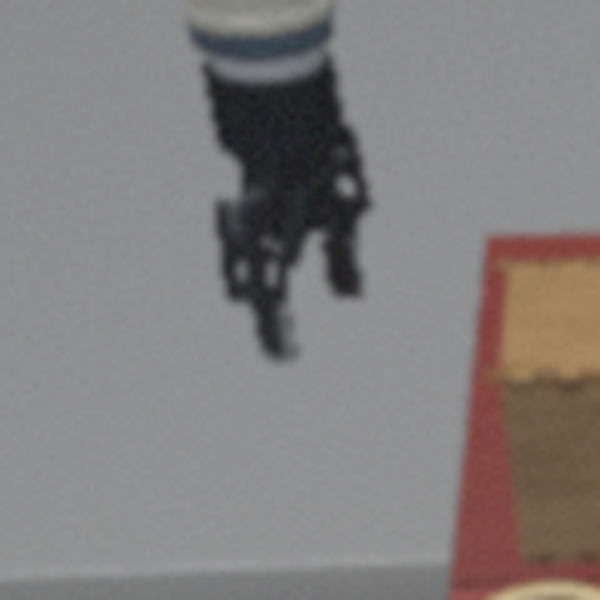

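View pics/w2f.png

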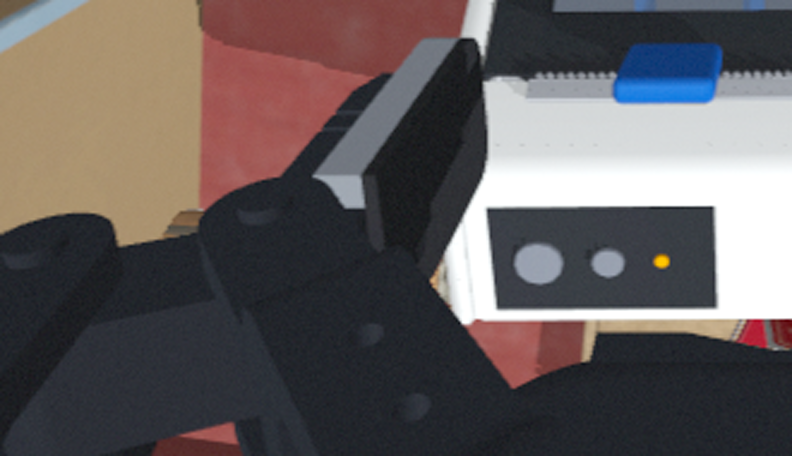

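>>> carry_out(
  rows="0 0 0 0 0;0 0 0 0 0;0 0 0 0 0;0 0 0 0 0;0 0 0 0 0;0 0 0 0 0",
  newtons=20,
)

```text
clock: 4.2
eef_pos: [581.1, 20.2, 330.3]
tcp_rot: [-3.142, 0.0, -2.977]
contact_force: [0.1, 0.6, -0.0]
opening: 0.001
```

```bash
python3 - <<'E'
from h import *
np.set_printoptions(precision=1,suppress=True)
print(r.sense()['eef_pos'],r.sense()['opening'])
w=r.grab_frame("wrist");f=r.grab_frame("scene");g=r.grab_frame("side")
a=cv2.resize(f[90:190,250:380],(390,300),interpolation=cv2.INTER_CUBIC)
b=cv2.resize(g[100:200,260:390],(390,300),interpolation=cv2.INTER_CUBIC)
cv2.imwrite("pics/cl.png",np.vstack([np.hstack([a,b]),cv2.resize(w[280:480,160:480],(780,487))[:300]]))
S=cal("scene");D=cal("side")
for z in (308,340):print(z,proj(S,[581,20.2,z]),proj(D,[581,20.2,z]),proj(cal("wrist"),[581,20.2,z]))
E
```

```text
[581.1  20.2 330.3] 0.0013968391104692004
308 [314.4 154.4] [320.9 166.1] [326.1 277.6]
340 [314.2 142.5] [321.3 153.7] [326.6 308.4]
```

View pics/cl.png

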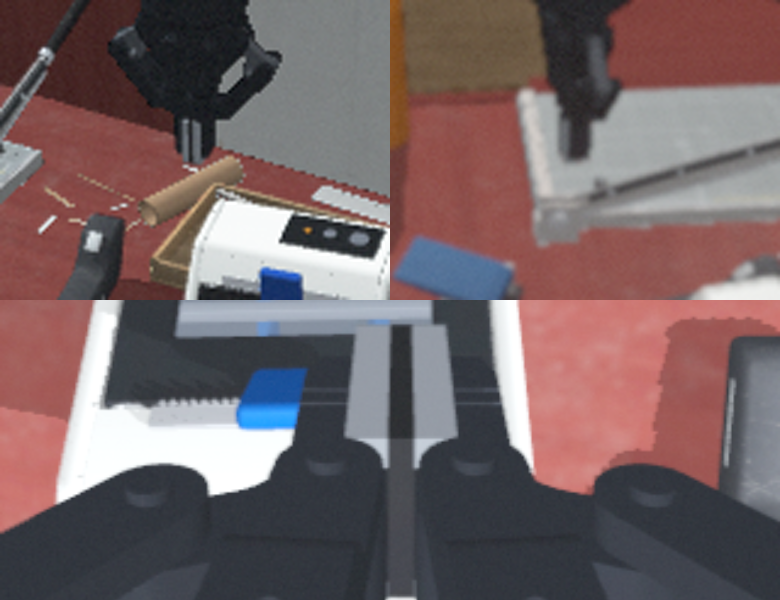

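>>> carry_out(
  rows="0.75 0 0 0 -0.13;0.75 -0.8 -0.34 0.8 0;0.75 -0.8 -0.34 0.8 0;0.75 -0.8 -0.34 0.8 0;0.75 -0.76 -0.32 0.8 0;0.75 0 0 0 0;0.75 0 0 0 0",
)

```text
clock: 5.22
eef_pos: [681.3, -1.9, 234.8]
tcp_rot: [3.141, -0.0, -2.958]
contact_force: [-0.4, -0.6, -0.8]
opening: 0.752
```

```bash
python3 - <<'E'
from h import *
np.set_printoptions(precision=3,suppress=True)
s=r.sense();print(s['eef_pos'],s['tcp_rot'],s['opening'])
c=r.get_calibration("wrist");pickle.dump(c,open("w3.pkl","wb"))
w=r.grab_frame("wrist");f=r.grab_frame("scene");g=r.grab_frame("side")
cv2.imwrite("pics/w3.png",w)
a=cv2.resize(f[90:220,280:410],(390,390),interpolation=cv2.INTER_CUBIC)
b=cv2.resize(g[100:230,300:430],(390,390),interpolation=cv2.INTER_CUBIC)
cv2.imwrite("pics/sd3.png",np.hstack([a,b]))
E
```

```text
[681.288  -1.926 234.824] [ 3.141 -0.    -2.958] 0.7522644326116119
```

View pics/w3.png

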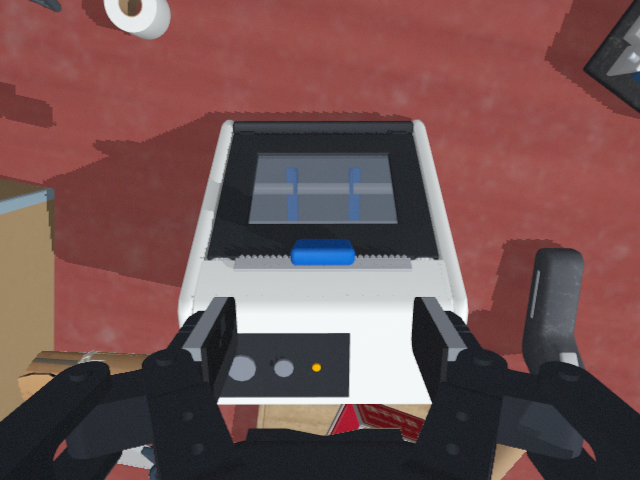

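View pics/sd3.png

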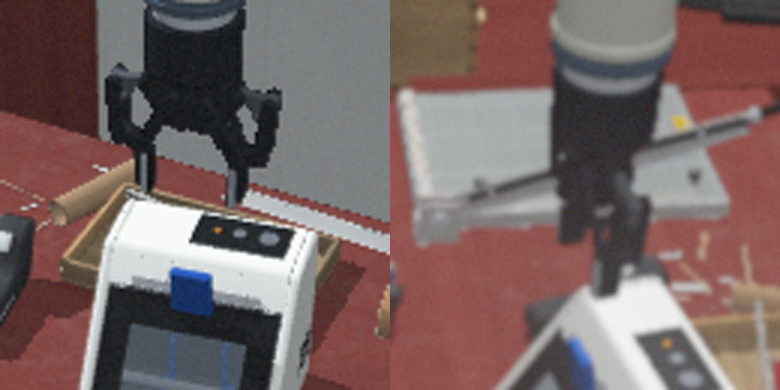

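```bash
python3 - <<'E'
from h import *
np.set_printoptions(precision=1,suppress=True)
W=calf("w3.pkl")
e=np.array([.983,.182]);f=np.array([-.182,.983])
def sh(n,u,v,z):
    X=onz(W,u,v,z);print(n,X,"e,f",e@X[:2],f@X[:2])
sh("tongue front top",323,240,0.*0+170);sh("tongue top back",323,265,175);sh("tongue top front",323,258,175)
sh("guideL inner",297,183,42);sh("guideR inner",350,183,42)
sh("front roller",323,188,33)
sh("fr corner L",224,127,10);sh("R",424,126,10)
print("TCP axis proj",[proj(W,[681.3,-1.9,z]) for z in (175,212,235,260)])
E
```

```text
tongue front top [676.   -4.5 170. ] e,f 663.7041534384148 -127.43363235917876
tongue top back [688.6  -2.1 175. ] e,f 676.542592548936 -127.42610905104821
tongue top front [684.7  -2.9 175. ] e,f 672.4897378326922 -127.42540798292171
guideL inner [667.5 -28.6  42. ] e,f 650.984422827906 -149.5654178557131
guideR inner [659.4  15.3  42. ] e,f 650.9636252705724 -104.95295459819053
front roller [669.1  -6.   33. ] e,f 656.6353626687664 -127.69939842841659
fr corner L [ 635.3 -101.6   10. ] e,f 606.0054025343595 -215.45877544274924
R [602.1  72.5  10. ] e,f 605.054261525938 -38.2735620074003
TCP axis proj [array([325.9, 252.6]), array([326.3, 277.5]), array([326.6, 298.4]), array([327. , 328.4])]
```

>>> carry_out(
  rows="0.75 0 0 0.9 0;0.75 0 0 0.9 0;0.75 0 0 0.1 0;0.75 0 0 0 0",
)

```text
clock: 5.88
eef_pos: [682.0, -1.9, 178.5]
tcp_rot: [-3.141, 0.001, -2.959]
contact_force: [0.0, -0.1, 0.5]
opening: 0.75
```

```bash
python3 - <<'E'
from h import *
np.set_printoptions(precision=3,suppress=True)
s=r.sense();print(s['eef_pos'],s['tcp_rot'],s['contact_force'])
w=r.grab_frame("wrist");f=r.grab_frame("scene");g=r.grab_frame("side")
a=cv2.resize(f[120:220,290:390],(400,400),interpolation=cv2.INTER_CUBIC)
b=cv2.resize(g[130:230,310:410],(400,400),interpolation=cv2.INTER_CUBIC)
cv2.imwrite("pics/sd4.png",np.hstack([a,b]))
cv2.imwrite("pics/w4.png",w[200:480])
E
```

```text
[681.991  -1.936 178.526] [-3.141  0.001 -2.959] [ 0.028 -0.115  0.472]
```

View pics/sd4.png

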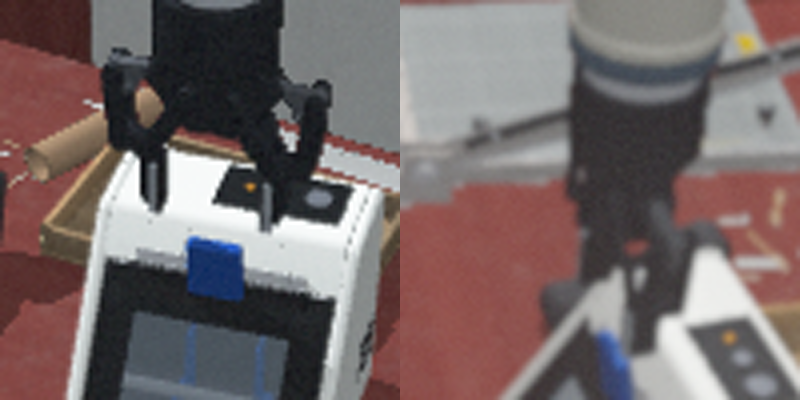

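View pics/w4.png

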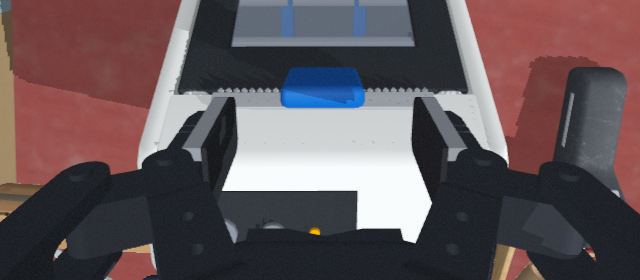

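```bash
python3 - <<'E'
from h import *
np.set_printoptions(precision=1,suppress=True)
S=cal("scene");D=cal("side");W=cal("wrist")
print(tri([(S,356.3,177.5),(D,371.3,217.5)]))
print("expected y: TCP +-32 along f", np.array([682,-1.9])+32*np.array([.182,-.983]))
print("tongue topmid", tri([(S,290+215/4,120+240/4),(W,323,300)]))
print("wrist tongue top", onz(W,323,290,175),onz(W,323,307,175))
E
```

```text
(array([693.1, -34.3, 192.3]), [4.4, 4.4])
expected y: TCP +-32 along f [687.8 -33.4]
tongue topmid (array([687.1,  -3.5, 172.1]), [0.9, 0.9])
wrist tongue top [680.8  -3.8 175. ] [688.4  -2.4 175. ]
```

>>> carry_out(
  rows="0.3 0 0 0 0;0.3 0 0 0 0;0.3 0 0 0 0;0.3 0 0 0 0",
  newtons=20,
)

```text
clock: 6.52
eef_pos: [681.6, -2.1, 177.3]
tcp_rot: [3.142, -0.0, -2.959]
contact_force: [0.1, -0.1, 1.5]
opening: 0.302
```

>>> carry_out(
  rows="0.7 0 0 0 0;0.7 0 0 0 0;0.7 0 0 0 0;0.7 0 0 0.5 0;0.7 0 0 0.5 0;0.7 0 0 0.3 0;0.7 0 0 0 0;0.2 0 0 0 0;0.2 0 0 0 0;0.2 0 0 0 0;0.2 0 0 0 0",
  newtons=30,
)

```text
clock: 7.9
eef_pos: [682.1, -2.7, 139.0]
tcp_rot: [-3.141, 0.001, -2.959]
contact_force: [0.6, -4.9, 3.1]
opening: 0.411
```

```bash
python3 - <<'E'
from h import *
np.set_printoptions(precision=3,suppress=True)
s=r.sense();print(s['eef_pos'],s['tcp_rot'],s['contact_force'],s['opening'])
w=r.grab_frame("wrist");f=r.grab_frame("scene");g=r.grab_frame("side")
a=cv2.resize(f[120:220,290:390],(400,400),interpolation=cv2.INTER_CUBIC)
b=cv2.resize(g[130:230,310:410],(400,400),interpolation=cv2.INTER_CUBIC)
cv2.imwrite("pics/sd5.png",np.hstack([a,b]))
cv2.imwrite("pics/w5.png",w[200:480])
E
```

```text
[682.141  -2.681 138.966] [-3.141  0.001 -2.959] [ 0.605 -4.898  3.061] 0.41052345830720316
```

View pics/sd5.png

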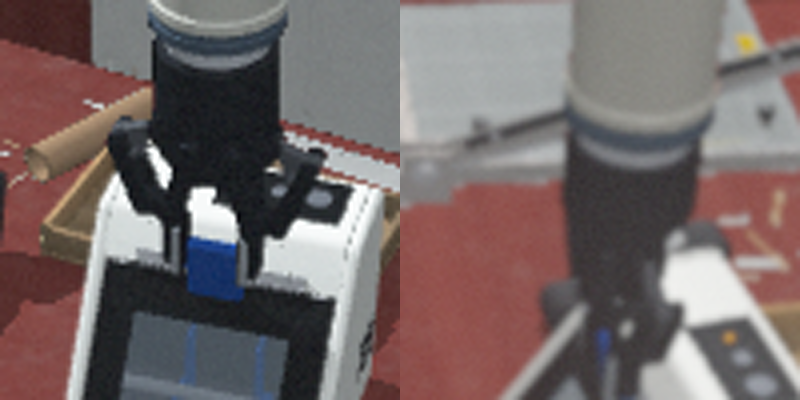

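View pics/w5.png

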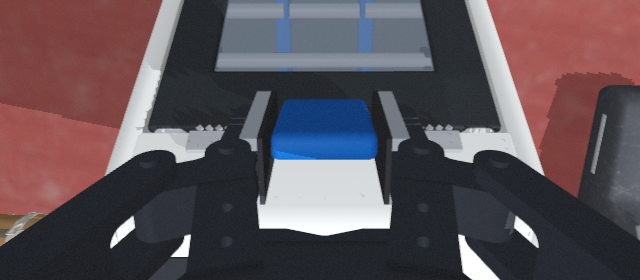

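```bash
python3 - <<'E'
import numpy as np
L,p=148.9,0.4354
t=np.concatenate([[0,.05,.12,.22],np.linspace(.34,1.70,12)])
x=L*np.sin(p-t);z=L*np.cos(p-t)
for i in range(1,len(t)):print(round(t[i],2),"tx %.2f tz %.2f"%(-(x[i]-x[i-1])/30,-(z[i]-z[i-1])/30))
E
```

```text
0.05 tx 0.23 tz -0.10
0.12 tx 0.33 tz -0.12
0.22 tx 0.48 tz -0.13
0.34 tx 0.59 tz -0.09
0.46 tx 0.61 tz -0.02
0.59 tx 0.61 tz 0.06
0.71 tx 0.60 tz 0.13
0.83 tx 0.58 tz 0.20
0.96 tx 0.55 tz 0.27
1.08 tx 0.51 tz 0.34
1.21 tx 0.47 tz 0.40
1.33 tx 0.41 tz 0.45
1.45 tx 0.35 tz 0.50
1.58 tx 0.29 tz 0.54
1.7 tx 0.22 tz 0.57
```

>>> carry_out(
  rows="0.2 0.23 0 -0.1 0;0.2 0.33 0 -0.12 0;0.2 0.48 0 -0.13 0;0.2 0.59 0 -0.09 0;0.2 0.61 0 -0.02 0;0.2 0.61 0 0.06 0;0.2 0.6 0 0.13 0;0.2 0 0 0 0",
)

```text
clock: 9.05
eef_pos: [579.3, -21.8, 146.6]
tcp_rot: [-3.14, 0.001, -2.959]
contact_force: [1.8, -7.7, -0.9]
opening: 0.411
```

```bash
python3 - <<'E'
from h import *
np.set_printoptions(precision=3,suppress=True)
s=r.sense();print(s['clock'],s['eef_pos'],s['tcp_rot'],s['contact_force'],s['opening'])
w=r.grab_frame("wrist");f=r.grab_frame("scene")
cv2.imwrite("pics/w6.png",np.hstack([w[150:480],cv2.resize(f[100:265,260:420],(320,330))])[:, :960][:, ::1][:, 0:960])
E
```

```text
9.05 [579.322 -21.829 146.567] [-3.14   0.001 -2.959] [ 1.842 -7.697 -0.936] 0.4105668119634627
```

```bash
python3 -c "
import cv2;a=cv2.imread('pics/w6.png');cv2.imwrite('pics/w6s.png',cv2.resize(a,None,fx=.83,fy=.83))"
```

```text
(no output)
```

View pics/w6s.png

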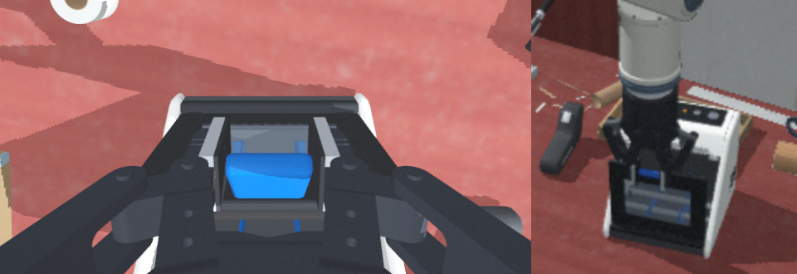

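>>> carry_out(
  rows="0.2 0.58 -0.03 0.2 0;0.2 0.55 0 0.27 0;0.2 0.51 0 0.34 0;0.2 0.47 0 0.4 0;0.2 0.41 0 0.45 0;0.2 0.35 0 0.5 0;0.2 0.29 0 0.54 0;0.2 0.22 0 0.57 0;0.2 0.05 0 0.15 0;0.2 0 0 0 0",
)

```text
clock: 10.4
eef_pos: [477.3, -40.9, 43.2]
tcp_rot: [3.141, -0.003, -2.959]
contact_force: [-3.5, -7.8, 0.8]
opening: 0.413
```

```bash
python3 - <<'E'
from h import *
np.set_printoptions(precision=3,suppress=True)
s=r.sense();print(s['clock'],s['eef_pos'],s['tcp_rot'],s['contact_force'],s['opening'])
w=r.grab_frame("wrist");f=r.grab_frame("scene")
cv2.imwrite("pics/w7.png",cv2.resize(np.hstack([w[150:480],cv2.resize(f[120:285,240:400],(320,330))]),None,fx=.83,fy=.83))
E
```

```text
10.4 [477.34  -40.853  43.225] [ 3.141 -0.003 -2.959] [-3.485 -7.767  0.755] 0.4134536240140449
```

View pics/w7.png

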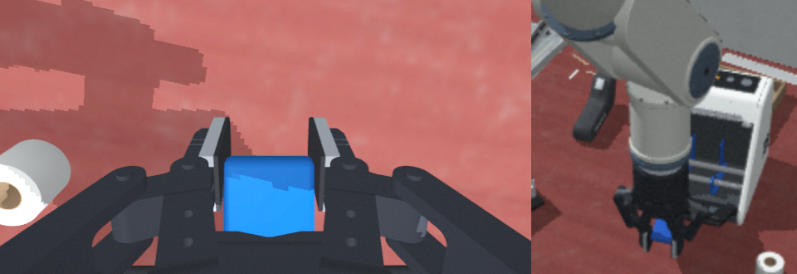

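>>> carry_out(
  rows="0.8 0 0 0 0;0.8 0 0 0 0;0.8 0 0 -0.1 0;0.8 0 0 -0.6 0;0.8 0 0 -1 0;0.8 0 0 -1 0;0.8 0 0 -1 0;0.8 0.1 -0.7 -1 0;0.8 0.1 -1 -1 0;0.8 0.1 -1 -0.3 0;0.8 0.1 -1 0 0;0.8 0.1 -1 0 0",
)

```text
clock: 12.0
eef_pos: [489.9, -182.7, 224.4]
tcp_rot: [-3.141, 0.001, -2.959]
contact_force: [0.4, 1.0, 0.2]
opening: 0.796
```

>>> carry_out(
  rows="0.8 0.1 -1 0 0;0.8 0.1 -1 0 0;0.8 0.1 -1 0 0;0.8 0.1 -1 0 0.4;0.8 0 -0.4 0 1;0.8 0 0 0 1;0.8 0 0 0 0.45;0.8 0 0 0 0;0.8 0 0 0 0",
)

```text
clock: 13.12
eef_pos: [501.3, -313.8, 223.9]
tcp_rot: [3.142, 0.0, 2.928]
contact_force: [-0.4, 0.7, -0.0]
opening: 0.802
```

```bash
python3 - <<'E'
from h import *
np.set_printoptions(precision=3,suppress=True)
s=r.sense();print(s['clock'],s['eef_pos'],s['tcp_rot'],s['contact_force'],s['opening'])
c=r.get_calibration("wrist");pickle.dump(c,open("w8.pkl","wb"))
cv2.imwrite("pics/w8.png",r.grab_frame("wrist"));cv2.imwrite("pics/s8.png",r.grab_frame("scene"))
E
```

```text
13.125 [ 501.325 -313.808  223.899] [3.142 0.    2.928] [-0.37   0.663 -0.003] 0.8016957499790816
```

View pics/w8.png

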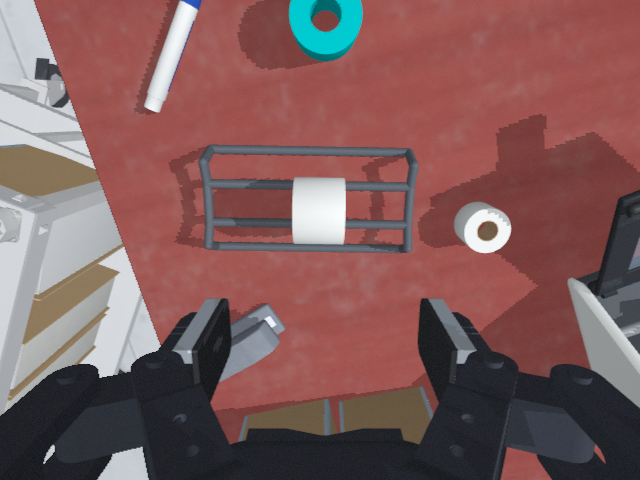

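View pics/s8.png

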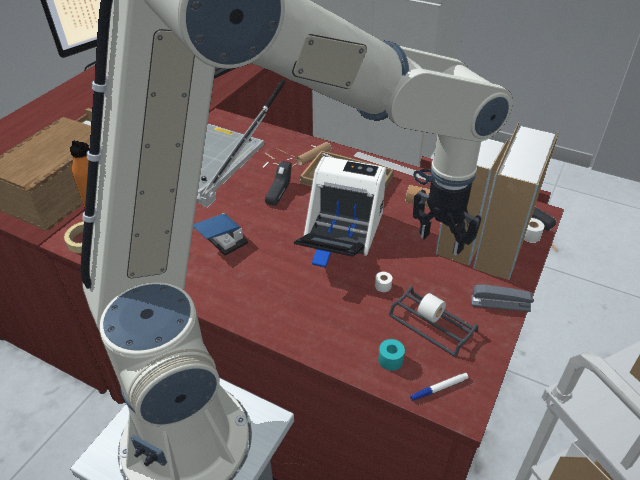

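```bash
python3 - <<'E'
from h import *
np.set_printoptions(precision=1,suppress=True)
W=calf("w8.pkl"); im=cv2.imread("pics/w8.png")
hsv=cv2.cvtColor(im,cv2.COLOR_BGR2HSV)
m=((hsv[...,1]<50)&(hsv[...,2]>130)).astype(np.uint8); m[:,:270]=0;m[:,370:]=0;m[:150]=0;m[265:]=0
cs,_=cv2.findContours(m,cv2.RETR_EXTERNAL,cv2.CHAIN_APPROX_NONE);c=max(cs,key=cv2.contourArea);print(cv2.boundingRect(c),cv2.minAreaRect(c))
bx,by,bw,bh=cv2.boundingRect(c)
K,p,R=W
print("cam",p)
# silhouette near/far edges: tangent planes; intersect in vertical plane perpendicular to stand axis
y0=2.928-np.pi; s=np.array([np.cos(y0),np.sin(y0)]);t=np.array([-np.sin(y0),np.cos(y0)])
uc=bx+bw/2
angs=[]
for v in (by,by+bh):
    _,d=ray(W,uc,v); angs.append(np.arctan2(d[:2]@s,-d[2]))
a=(angs[0]+angs[1])/2; h=p[2]-48; half=(angs[1]-angs[0])/2
print("radius check",np.sin(half)*h/np.cos(a))
X=s@p[:2]+h*np.tan(a)
print("stand-x coord of roll",X)
for z in (48,75):
  for u in (bx,bx+bw):
    q=onz(W,u,by+bh/2,z); print(z,u,q,"t",t@q[:2])
# rails and stand frame lines
for n,A,B,z in (("front rail",(215,184),(405,188),26),("rear rail",(215,222),(405,224),26),("top front",(210,149),(410,152),34)):
    a_,b_=onz(W,*A,z),onz(W,*B,z);d=b_-a_;print(n,a_,b_,"yaw",np.arctan2(-d[0],d[1]))
print("TCP s,t",s@[501.3,-313.8],t@[501.3,-313.8])
E
```

```text
(292, 177, 54, 68) ((318.5, 210.5), (67.0, 53.0), 90.0)
cam [ 433.8 -299.8  377.7]
radius check 27.599951072433974
stand-x coord of roll 558.9842416294869
48 292 [ 498.  -340.5   48. ] t -227.1829312368972
48 346 [ 507.3 -297.4   48. ] t -183.10897511164637
75 292 [ 492.7 -337.1   75. ] t -225.0417240455564
75 346 [ 501.3 -297.6   75. ] t -184.57667265093323
front rail [ 465.4 -402.1   26. ] [ 503.2 -243.8   26. ] yaw -0.23411185616356311
rear rail [ 497.6 -411.5   26. ] [ 534.6 -248.9   26. ] yaw -0.2238122752482819
top front [ 436.3 -395.6   34. ] [ 473.2 -236.4   34. ] yaw -0.2276880187014024
TCP s,t 556.425197898129 -200.40740790706303
```

>>> carry_out(
  rows="0.8 0.4 -0.07 0 0.1;0.8 0.38 -0.07 0.8 0;0.8 0 0 1 0;0.8 0 0 1 0;0.8 0 0 1 0;0.8 0 0 0.9 0;0.8 0 0 0 0;0.8 0 0 0 0",
)

```text
clock: 14.22
eef_pos: [477.7, -313.2, 83.7]
tcp_rot: [-3.141, 0.001, 2.913]
contact_force: [0.3, 0.4, -0.5]
opening: 0.799
```

```bash
python3 - <<'E'
from h import *
np.set_printoptions(precision=3,suppress=True)
s=r.sense();print(s['clock'],s['eef_pos'],s['tcp_rot'],s['contact_force'],s['opening'])
c=r.get_calibration("wrist");pickle.dump(c,open("w9.pkl","wb"))
w=r.grab_frame("wrist");cv2.imwrite("pics/w9.png",w)
g=r.grab_frame("side");cv2.imwrite("pics/d9.png",cv2.resize(g[240:440,200:400],(600,600),interpolation=cv2.INTER_CUBIC))
E
```

```text
14.225 [ 477.733 -313.197   83.749] [-3.141  0.001  2.913] [ 0.259  0.411 -0.534] 0.7993508780626344
```

View pics/w9.png

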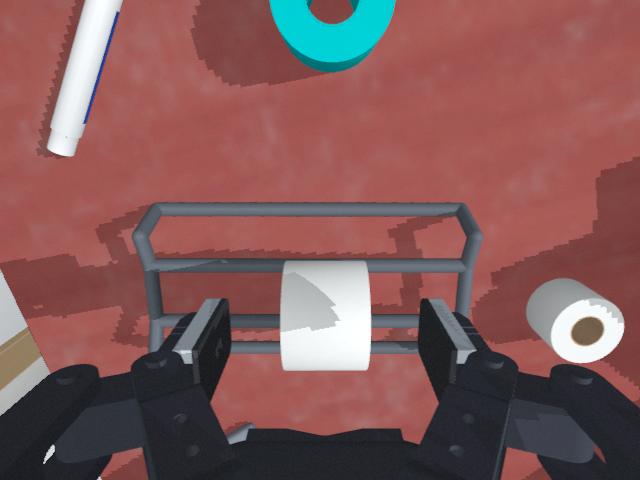

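View pics/d9.png

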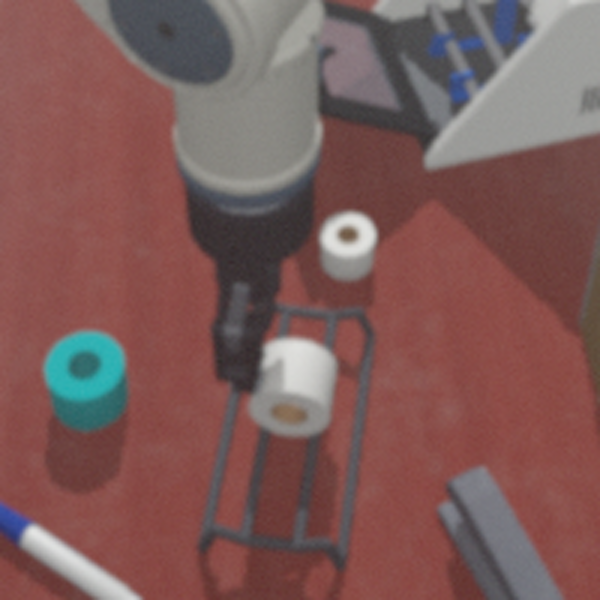

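```bash
python3 - <<'E'
from h import *
np.set_printoptions(precision=1,suppress=True)
W=calf("w9.pkl");K,p,R=W
y0=2.913-np.pi; s=np.array([np.cos(y0),np.sin(y0)]);t=np.array([-np.sin(y0),np.cos(y0)])
an=[]
for v in (261,370.5):
    d=ray(W,326,v)[1];an.append(np.arctan2(d[:2]@s,-d[2]))
a=sum(an)/2;h=p[2]-48
print("rad",np.sin((an[1]-an[0])/2)*h/np.cos(a),"s roll",s@p[:2]+h*np.tan(a),"TCP s",s@[477.73,-313.2])
# front/rear rails at 26
for v in (266,321): print(s@onz(W,250,v,26)[:2])
E
```

```text
rad 26.95602080532819 s roll 561.6819141905634 TCP s 536.2757789418401
543.6739544181656
576.7280424634301
```

>>> carry_out(
  rows="0.8 0.03 0 0.7 0;0.8 0 0 0.6 0;0.8 0 0 0.4 0;0.8 0 0 0 0;0.2 0 0 0 0;0.2 0 0 0 0;0.2 0 0 0 0;0.2 0 0 0 0;0.2 0 0 0 0",
  newtons=40,
)

```text
clock: 15.45
eef_pos: [477.0, -313.0, 32.3]
tcp_rot: [-3.141, 0.001, 2.913]
contact_force: [-1.0, 0.7, 5.7]
opening: 0.46
```

```bash
python3 - <<'E'
from h import *
np.set_printoptions(precision=3,suppress=True)
s=r.sense();print(s['clock'],s['eef_pos'],s['tcp_rot'],s['contact_force'],s['opening'])
w=r.grab_frame("wrist");cv2.imwrite("pics/w10.png",w[150:])
g=r.grab_frame("side");cv2.imwrite("pics/d10.png",cv2.resize(g[300:420,240:360],(600,600),interpolation=cv2.INTER_CUBIC))
E
```

```text
15.45 [ 477.019 -312.964   32.306] [-3.141  0.001  2.913] [-1.049  0.698  5.67 ] 0.4603138668293916
```

View pics/w10.png

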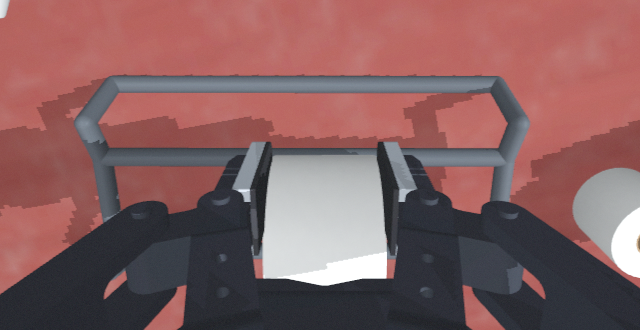

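View pics/d10.png

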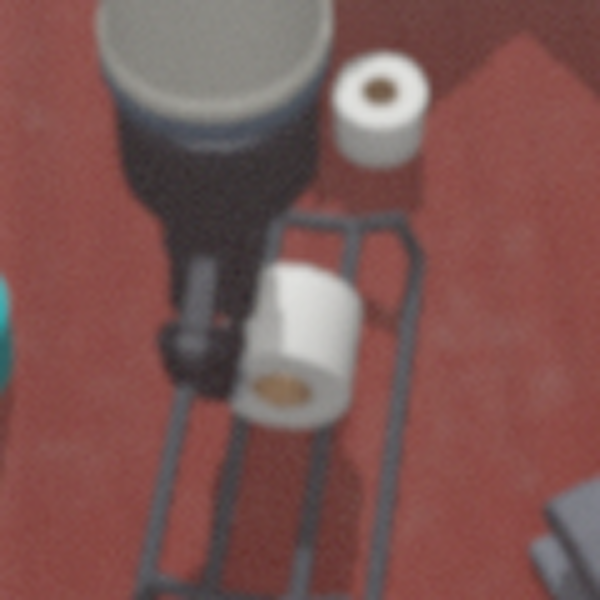

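>>> carry_out(
  rows="0.2 0 0 -0.3 0;0.2 0 0 -0.7 0;0.2 0 0 -1 0;0.2 0 0 -1 0;0.2 0 0 -1 -0.94;0.2 0 0 0 -1;0.2 0 0 0 -1;0.2 0 0 0 0;0.2 0 0 0 0",
)

```text
clock: 16.68
eef_pos: [476.5, -312.6, 151.8]
tcp_rot: [3.141, -0.0, -2.963]
contact_force: [-0.3, 0.6, -0.9]
opening: 0.459
```

```bash
python3 - <<'E'
from h import *
np.set_printoptions(precision=3,suppress=True)
s=r.sense();print(s['clock'],s['eef_pos'],s['tcp_rot'],s['contact_force'],s['opening'])
c=r.get_calibration("wrist");pickle.dump(c,open("w11.pkl","wb"))
w=r.grab_frame("wrist");cv2.imwrite("pics/w11.png",w)
E
```

```text
16.675 [ 476.541 -312.59   151.8  ] [ 3.141 -0.    -2.963] [-0.34   0.614 -0.866] 0.4586070033516246
```

View pics/w11.png

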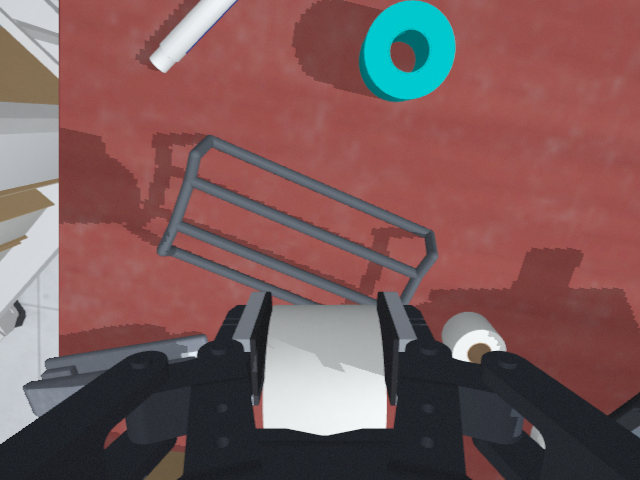

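```bash
python3 - <<'E'
from h import *
W=calf("w11.pkl");K,p,R=W
y0=-2.963+np.pi; e=np.array([np.cos(y0),np.sin(y0)])
d=ray(W,326,305)[1];a=np.arctan2(d[:2]@e,-d[2])
h=p[2]-(151.8+15.7)
# axis at distance 27 from the tangent line, behind it
print("offset roll-TCP e", e@p[:2]+h*np.tan(a)+27/np.cos(a)-e@[476.54,-312.59])
E
```

```text
offset roll-TCP e 25.484110309237565
```

>>> carry_out(
  rows="0.2 -0.4 0.6 0 -0.03;0.2 -0.57 0.93 0 0;0.2 -0.57 0.93 0 0;0.2 -0.57 0.93 0 0;0.2 -0.57 0.93 0 0;0.2 -0.57 0.93 0 0;0.2 -0.57 0.93 0 0;0.2 -0.57 0.93 0 0;0.2 -0.57 0.93 0 0;0.2 -0.57 0.93 0.3 0;0.2 0 0 0.6 0;0.2 0 0 0 0",
)

```text
clock: 18.23
eef_pos: [588.5, -17.8, 123.0]
tcp_rot: [3.141, -0.004, -2.956]
contact_force: [-0.8, -0.5, -1.0]
opening: 0.46
```

```bash
python3 - <<'E'
from h import *
np.set_printoptions(precision=3,suppress=True)
s=r.sense();print(s['clock'],s['eef_pos'],s['tcp_rot'],s['contact_force'],s['opening'])
P=s['eef_pos'];print("e rel",.9833*P[0]+.18198*P[1]-673.6,"f",-.18198*P[0]+.9833*P[1])
c=r.get_calibration("wrist");pickle.dump(c,open("w12.pkl","wb"))
w=r.grab_frame("wrist");cv2.imwrite("pics/w12.png",w)
g=r.grab_frame("side");cv2.imwrite("pics/d12.png",cv2.resize(g[150:310,270:430],(600,600),interpolation=cv2.INTER_CUBIC))
E
```

```text
18.225 [588.456 -17.834 122.983] [ 3.141 -0.004 -2.956] [-0.817 -0.513 -0.955] 0.459732971923148
e rel -98.21682295590028 f -124.6233677085767
```

View pics/w12.png

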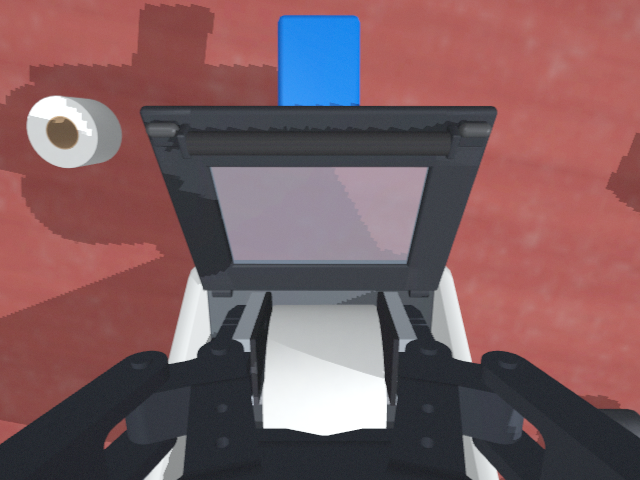

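View pics/d12.png

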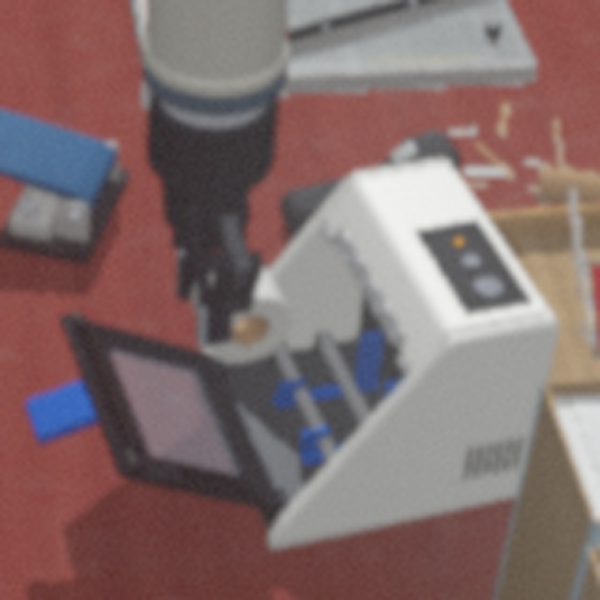

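```bash
python3 - <<'E'
from h import *
np.set_printoptions(precision=1,suppress=True)
W=calf("w12.pkl")
e=np.array([.9833,.18198]);f=np.array([-.18198,.9833])
def sh(n,u,v,z):
    X=onz(W,u,v,z);print(n,X,"erel %.1f f %.1f"%(e@X[:2]-673.6,f@X[:2]))
sh("tongue L tip",279,20,55);sh("tongue R tip",359,20,55)
sh("edge L",142,108,84);sh("edge R",497,108,84)
sh("win L",232,263,40);sh("win R",408,263,40)
print("jaw axis", proj(W,[588.5,-17.8,140]))
E
```

```text
tongue L tip [478.3 -61.8  55. ] erel -214.5 f -147.8
tongue R tip [471.1 -23.5  55. ] erel -214.6 f -108.9
edge L [ 530.3 -112.4   84. ] erel -172.6 f -207.1
edge R [501.   43.4  84. ] erel -173.1 f -48.5
win L [612.6 -71.1  40. ] erel -84.2 f -181.4
win R [592.9  34.   40. ] erel -84.5 f -74.5
jaw axis [326.9 317.4]
```

>>> carry_out(
  rows="0.2 -0.3 -0.1 0.5 0;0.2 -0.5 0 0.5 0;0.2 -0.5 0 0.5 0;0.2 -0.5 0 0.4 0;0.2 -0.3 0 0.2 0;0.2 -0.2 0 0 0;0.2 0 0 0 0;0.2 0 0 0 0",
)

```text
clock: 19.32
eef_pos: [658.4, -7.8, 62.3]
tcp_rot: [-3.141, 0.0, -2.956]
contact_force: [0.6, 0.6, -0.9]
opening: 0.453
```

```bash
python3 - <<'E'
from h import *
np.set_printoptions(precision=3,suppress=True)
s=r.sense();print(s['clock'],s['eef_pos'],s['tcp_rot'],s['contact_force'],s['opening'])
P=s['eef_pos'];print("e rel",.9833*P[0]+.18198*P[1]-673.6,"f",-.18198*P[0]+.9833*P[1])
c=r.get_calibration("wrist");pickle.dump(c,open("w13.pkl","wb"))
w=r.grab_frame("wrist");cv2.imwrite("pics/w13.png",w)
g=r.grab_frame("side");cv2.imwrite("pics/d13.png",cv2.resize(g[180:310,310:440],(600,600),interpolation=cv2.INTER_CUBIC))
g=r.grab_frame("scene");cv2.imwrite("pics/s13.png",cv2.resize(g[140:260,290:410],(600,600),interpolation=cv2.INTER_CUBIC))
E
```

```text
19.325 [658.391  -7.84   62.281] [-3.141  0.    -2.956] [ 0.617  0.562 -0.866] 0.4531304660398404
e rel -27.630540426121343 f -127.52304620974392
```

View pics/w13.png

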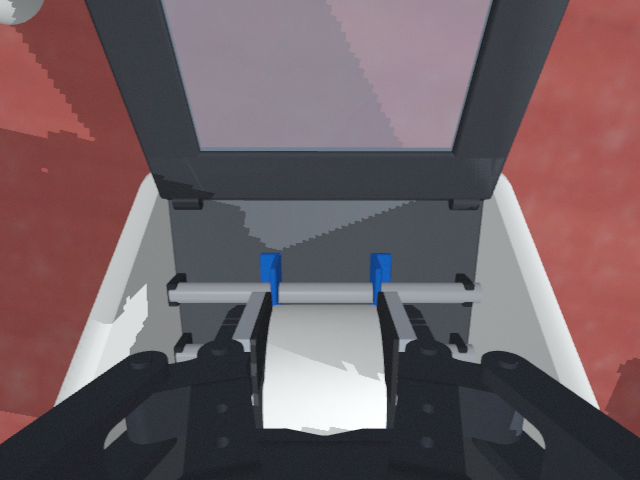

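View pics/d13.png

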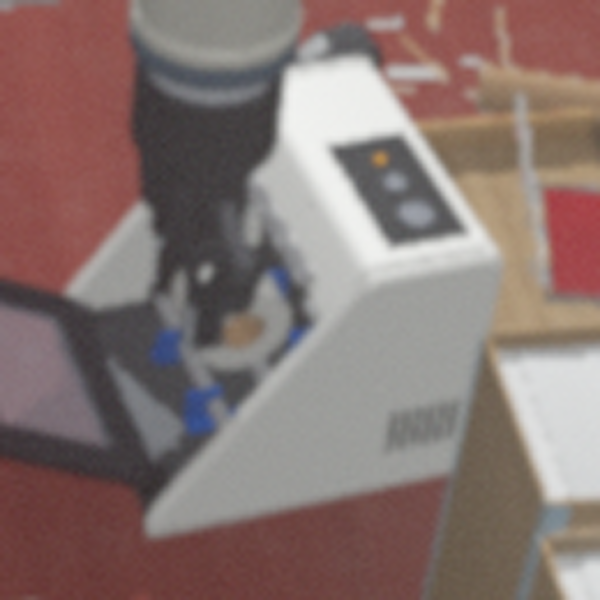

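View pics/s13.png

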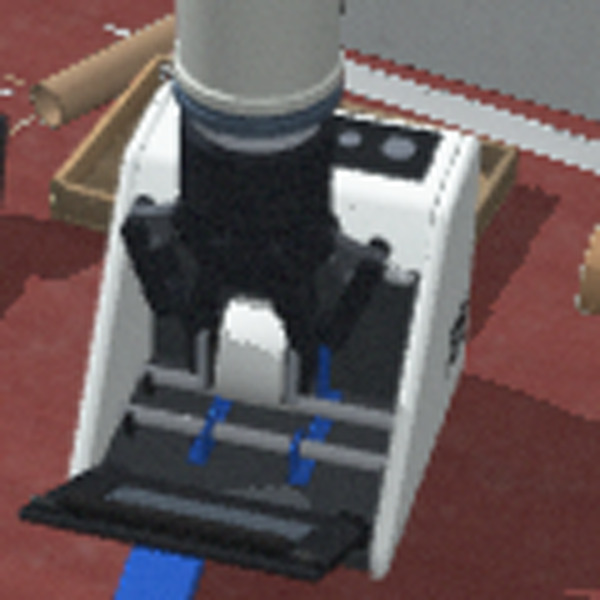

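```bash
python3 - <<'E'
from h import *
np.set_printoptions(precision=1,suppress=True)
W=calf("w13.pkl")
e=np.array([.9833,.18198]);f=np.array([-.18198,.9833])
def sh(n,u,v,z):
    X=onz(W,u,v,z);print(n,X,"erel %.1f f %.1f"%(e@X[:2]-673.6,f@X[:2]))
sh("front roller far",325,283,31);sh("front roller near edge",325,302,31);sh("mid",325,292.5,33)
sh("gL in",281,256,42);sh("gR in",371,256,42)
sh("gL in@roller",280,300,35);sh("gR in",371,300,35)
sh("rear roller",185,352,33)
sh("front L end roller",170,293,33);sh("R",480,293,33)
E
```

```text
front roller far [664.6  -7.2  31. ] erel -21.5 f -128.1
front roller near edge [674.4  -5.4  31. ] erel -11.5 f -128.0
mid [668.6  -6.5  33. ] erel -17.4 f -128.0
gL in [651.1 -29.7  42. ] erel -38.8 f -147.7
gR in [643.7   9.6  42. ] erel -38.9 f -107.7
gL in@roller [675.5 -27.   35. ] erel -14.3 f -149.5
gR in [667.5  15.6  35. ] erel -14.4 f -106.1
rear roller [713.3 -69.5  33. ] erel 15.1 f -198.1
front L end roller [682.6 -79.6  33. ] erel -16.9 f -202.5
R [655.1  66.7  33. ] erel -17.3 f -53.6
```

>>> carry_out(
  rows="0.2 0.06 0 0.1 0;0.2 0 0 0.2 0;0.2 0 0 0.2 0;0.2 0 0 0.1 0;0.2 0 0 0 0",
)

```text
clock: 20.1
eef_pos: [657.1, -8.1, 43.7]
tcp_rot: [-3.142, 0.001, -2.956]
contact_force: [0.8, 0.4, -0.4]
opening: 0.458
```

```bash
python3 - <<'E'
from h import *
np.set_printoptions(precision=3,suppress=True)
s=r.sense();print(s['clock'],s['eef_pos'],s['tcp_rot'],s['contact_force'],s['opening'])
P=s['eef_pos'];print("e rel",.9833*P[0]+.18198*P[1]-673.6,"f",-.18198*P[0]+.9833*P[1])
c=r.get_calibration("wrist");pickle.dump(c,open("w14.pkl","wb"))
w=r.grab_frame("wrist");cv2.imwrite("pics/w14.png",w[150:])
g=r.grab_frame("side");cv2.imwrite("pics/d14.png",cv2.resize(g[180:310,310:440],(600,600),interpolation=cv2.INTER_CUBIC))
E
```

```text
20.1 [657.123  -8.109  43.722] [-3.142  0.001 -2.956] [ 0.82   0.4   -0.394] 0.4579810425466724
e rel -28.926853591999134 f -127.55662766291007
```

View pics/w14.png

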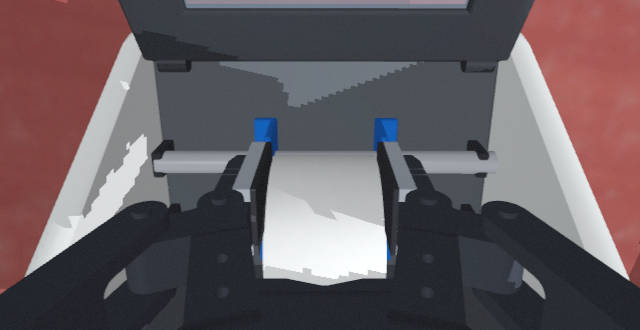

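View pics/d14.png

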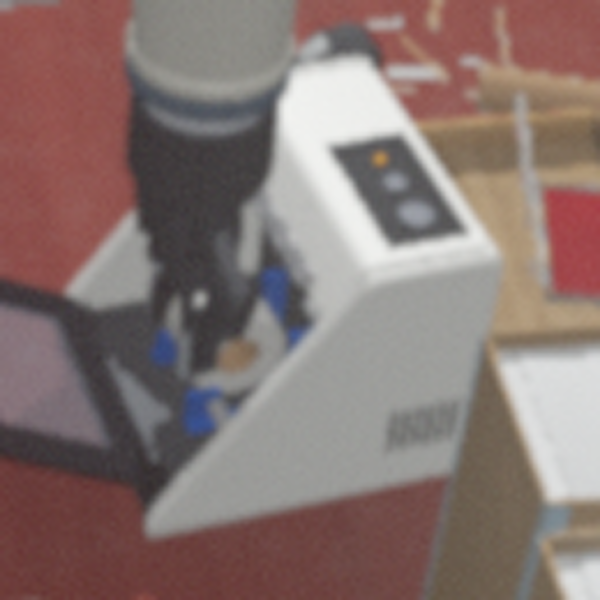

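>>> carry_out(
  rows="0.5 0 0 0.02 0;0.55 0 0 0 0;0.65 0 0 0 0;0.7 0 0 0 0;0.7 0 0 0 0",
)

```text
clock: 20.82
eef_pos: [656.7, -8.2, 43.2]
tcp_rot: [-3.142, -0.0, -2.956]
contact_force: [0.6, -0.1, 0.5]
opening: 0.705
```

```bash
python3 - <<'E'
from h import *
np.set_printoptions(precision=3,suppress=True)
s=r.sense();print(s['clock'],s['eef_pos'],s['tcp_rot'],s['contact_force'],s['opening'])
c=r.get_calibration("wrist");pickle.dump(c,open("w15.pkl","wb"))
w=r.grab_frame("wrist");cv2.imwrite("pics/w15.png",w[150:])
g=r.grab_frame("side");cv2.imwrite("pics/d15.png",cv2.resize(g[180:310,310:440],(600,600),interpolation=cv2.INTER_CUBIC))
E
```

```text
20.825 [656.683  -8.169  43.178] [-3.142 -0.    -2.956] [ 0.582 -0.07   0.463] 0.7053241907217453
```

View pics/w15.png

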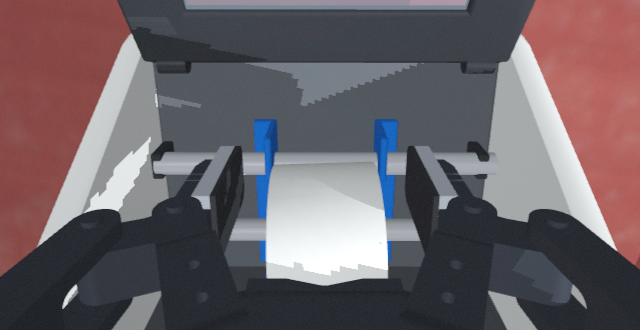

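View pics/d15.png

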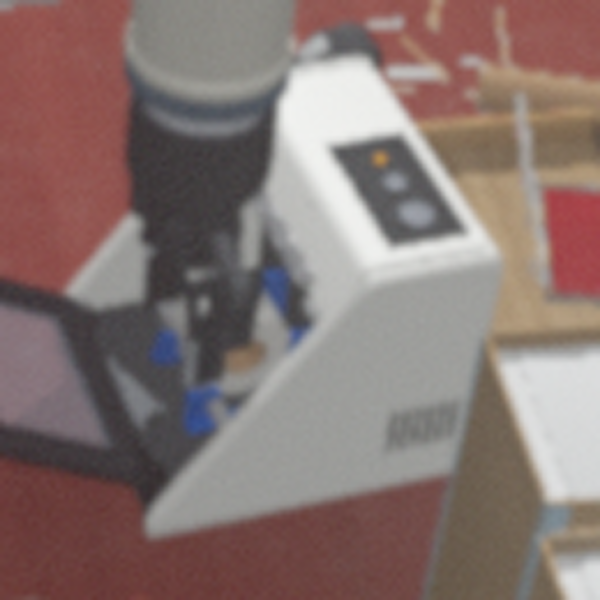

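>>> carry_out(
  rows="0.7 0 0 -0.3 0;0.7 0.4 0 -0.5 0;0.7 0.8 0 -0.8 0;0.7 1 0 -1 0;0.7 1 0 -1 0;0.7 0 0 0 0;0.7 0 0 0 0",
)

```text
clock: 21.8
eef_pos: [562.6, -25.9, 151.8]
tcp_rot: [-3.141, 0.001, -2.956]
contact_force: [0.4, -0.7, 0.1]
opening: 0.702
```

```bash
python3 - <<'E'
from h import *
np.set_printoptions(precision=3,suppress=True)
s=r.sense();print(s['clock'],s['eef_pos'],s['tcp_rot'],s['contact_force'],s['opening'])
c=r.get_calibration("wrist");pickle.dump(c,open("w16.pkl","wb"))
w=r.grab_frame("wrist");cv2.imwrite("pics/w16.png",w)
g=r.grab_frame("side");cv2.imwrite("pics/d16.png",cv2.resize(g[180:310,310:440],(600,600),interpolation=cv2.INTER_CUBIC))
E
```

```text
21.8 [562.599 -25.946 151.81 ] [-3.141  0.001 -2.956] [ 0.41  -0.738  0.052] 0.7018498030385131
```

View pics/w16.png

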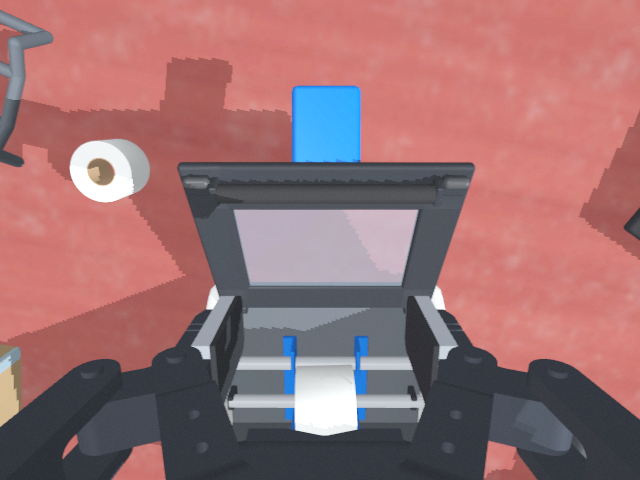

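View pics/d16.png

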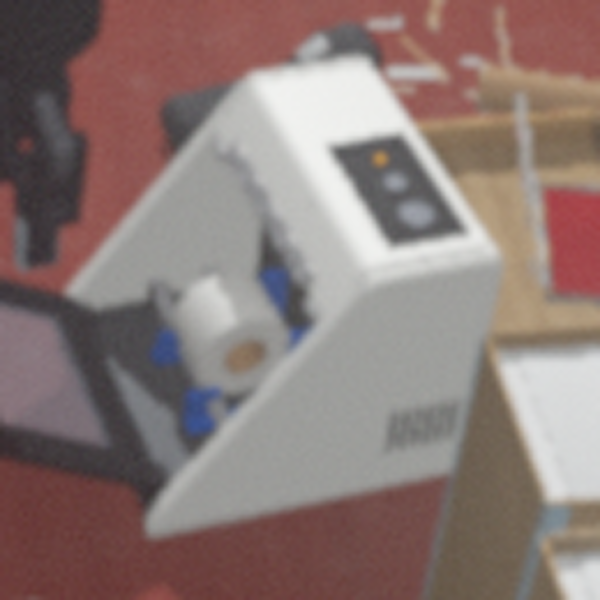

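```bash
python3 - <<'E'
import cv2
w=cv2.imread("pics/w16.png");cv2.imwrite("pics/w16z.png",cv2.resize(w[325:445,230:420],None,fx=4.2,fy=4.2,interpolation=cv2.INTER_CUBIC))
E
```

```text
(no output)
```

View pics/w16z.png

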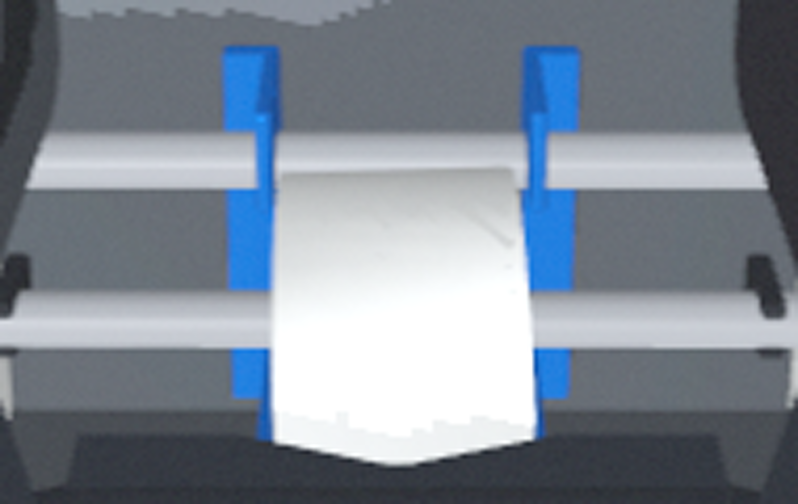

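```bash
python3 - <<'E'
from h import *
W=calf("w16.pkl");K,p,R=W
e=np.array([.9833,.18198]);f=np.array([-.18198,.9833])
d=ray(W,324,325+170.5/4.2)[1];a=np.arctan2(d[:2]@e,-d[2]);h=p[2]-57
print("roll e rel",e@p[:2]+h*np.tan(a)+27/np.cos(a)-673.6)
for u,v in ((278,200),(515,200)):
    print("end f",f@onz(W,230+u/4.2,325+v/4.2,73)[:2])
for v in (160,320): print("roller",e@onz(W,324,325+v/4.2,35)[:2]-673.6)
E
```

```text
roll e rel 0.4761497001563839
end f -146.6518173095349
end f -110.1054489779097
roller -19.524930538109516
roller 13.943123740108376
```

>>> carry_out(
  rows="0.7 0.9 0 0 0;0.7 1 0 0 0;0.7 0.99 0 0.3 0;0.7 0 0 1 0;0.7 0 0 1 0;0.7 0 0 0.9 0;0.7 0 0 0.4 0;0.7 0 0 0 0;0.7 0 0 0 0",
)

```text
clock: 23.02
eef_pos: [477.8, -41.9, 43.8]
tcp_rot: [-3.141, 0.001, -2.956]
contact_force: [-0.3, -0.6, 0.6]
opening: 0.7
```

```bash
python3 - <<'E'
from h import *
np.set_printoptions(precision=3,suppress=True)
s=r.sense();print(s['clock'],s['eef_pos'],s['tcp_rot'],s['contact_force'],s['opening'])
P=s['eef_pos'];print("e rel",.9833*P[0]+.18198*P[1]-673.6,"f",-.18198*P[0]+.9833*P[1])
w=r.grab_frame("wrist");cv2.imwrite("pics/w17.png",w[150:])
S=cal("scene");D=cal("side")
g=r.grab_frame("side");cv2.imwrite("pics/d17.png",cv2.resize(g[180:310,310:440],(600,600),interpolation=cv2.INTER_CUBIC))
L,p=148.9,0.4354
t=np.concatenate([np.linspace(1.75,.35,13),[.25,.16,.09,.04,0]])
x=L*np.sin(p-t);z=L*np.cos(p-t)
for i in range(1,len(t)):print(round(t[i],2),"tx %.2f tz %.2f"%(-(x[i]-x[i-1])/30,-(z[i]-z[i-1])/30))
E
```

```text
23.025 [477.824 -41.91   43.762] [-3.141  0.001 -2.956] [-0.304 -0.59   0.595] 0.6997008024712645
e rel -211.38203443425357 f -128.16445401157335
1.63 tx -0.18 tz -0.55
1.52 tx -0.24 tz -0.53
1.4 tx -0.30 tz -0.49
1.28 tx -0.36 tz -0.46
1.17 tx -0.41 tz -0.41
1.05 tx -0.45 tz -0.36
0.93 tx -0.49 tz -0.31
0.82 tx -0.52 tz -0.25
0.7 tx -0.55 tz -0.18
0.58 tx -0.57 tz -0.12
0.47 tx -0.58 tz -0.05
0.35 tx -0.58 tz 0.02
0.25 tx -0.49 tz 0.07
0.16 tx -0.43 tz 0.10
0.09 tx -0.33 tz 0.11
0.04 tx -0.23 tz 0.09
0.0 tx -0.18 tz 0.08
```

View pics/w17.png

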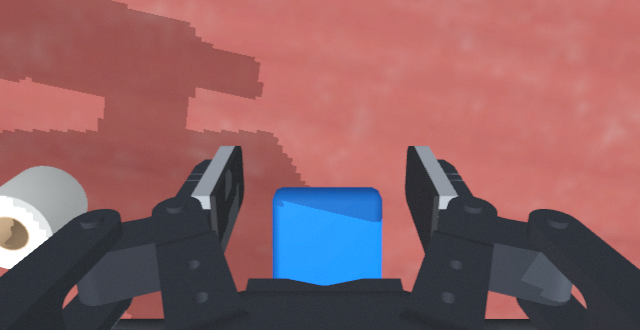

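View pics/d17.png

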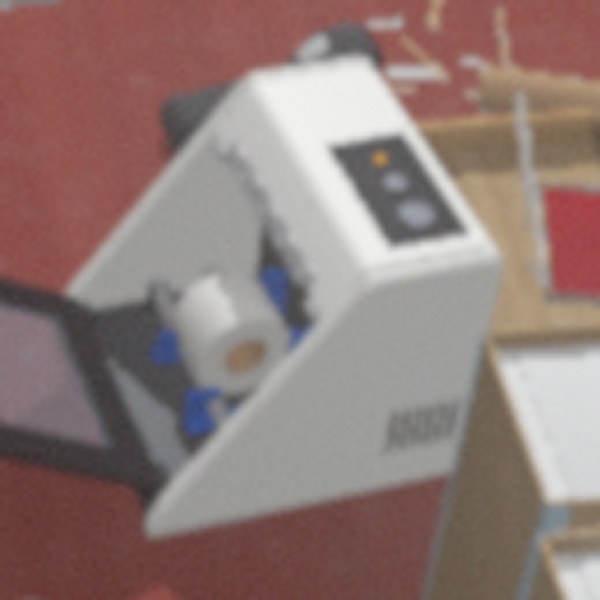

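>>> carry_out(
  rows="0.7 0 0.03 0 0;0.2 0 0 0 0;0.2 0 0 0 0;0.2 0 0 0 0;0.2 0 0 0 0;0.2 -0.09 0 -0.28 0;0.2 -0.09 0 -0.27 0;0.2 -0.24 0 -0.53 0;0.2 -0.3 0 -0.49 0;0.2 -0.36 0 -0.46 0;0.2 0 0 0 0",
  newtons=30,
)

```text
clock: 24.5
eef_pos: [511.1, -34.7, 105.6]
tcp_rot: [-3.141, 0.004, -2.956]
contact_force: [6.9, -0.8, -6.8]
opening: 0.411
```

```bash
python3 - <<'E'
from h import *
np.set_printoptions(precision=3,suppress=True)
s=r.sense();print(s['clock'],s['eef_pos'],s['tcp_rot'],s['contact_force'],s['opening'])
f=r.grab_frame("scene");cv2.imwrite("pics/s18.png",cv2.resize(f[120:280,240:400],(600,600)))
E
```

```text
24.5 [511.13  -34.74  105.612] [-3.141  0.004 -2.956] [ 6.858 -0.754 -6.779] 0.41104561220287195
```

View pics/s18.png

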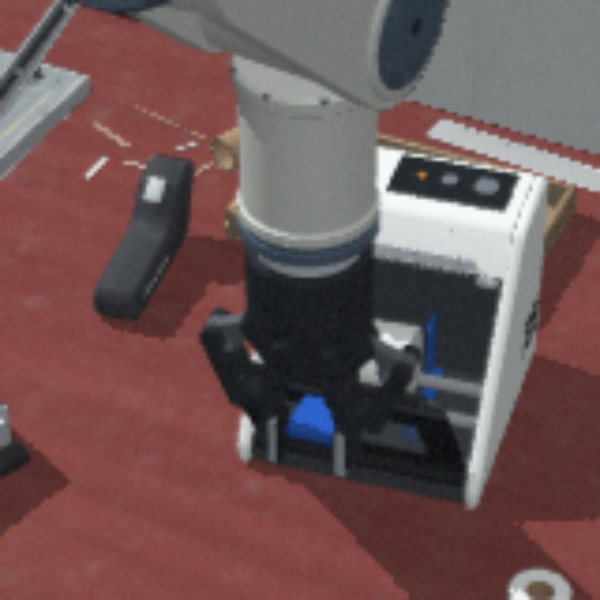

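>>> carry_out(
  rows="0.2 -0.46 0 -0.36 0;0.2 -0.48 0 -0.33 0;0.2 -0.51 0 -0.28 0;0.2 -0.54 0 -0.22 0;0.2 -0.57 0 -0.16 0;0.2 -0.57 0 -0.1 0;0.2 -0.58 0 -0.04 0;0.2 -0.58 0 0.03 0;0.2 0 0 0 0",
)

```text
clock: 25.68
eef_pos: [636.5, -11.3, 149.2]
tcp_rot: [-3.141, 0.001, -2.956]
contact_force: [0.7, -1.5, 6.9]
opening: 0.406
```

```bash
python3 - <<'E'
from h import *
np.set_printoptions(precision=3,suppress=True)
s=r.sense();print(s['clock'],s['eef_pos'],s['tcp_rot'],s['contact_force'],s['opening'])
P=s['eef_pos'];print("e rel",.9833*P[0]+.18198*P[1]-673.6,"f",-.18198*P[0]+.9833*P[1])
E
```

```text
25.675 [636.47  -11.309 149.164] [-3.141  0.001 -2.956] [ 0.734 -1.545  6.868] 0.40583195496838775
e rel -49.81737449433035 f -126.94481660645886
```

>>> carry_out(
  rows="0.2 -0.44 0 -0.03 0;0.2 -0.5 0 0.13 0;0.2 -0.33 0 0.12 0;0.2 -0.26 0 0.11 0;0.2 -0.1 0 0.04 0;0.2 0 0 0 0",
)

```text
clock: 26.42
eef_pos: [684.5, -2.3, 137.2]
tcp_rot: [-3.141, 0.002, -2.956]
contact_force: [3.6, -2.6, 1.9]
opening: 0.414
```

```bash
python3 - <<'E'
from h import *
np.set_printoptions(precision=3,suppress=True)
s=r.sense();print(s['clock'],s['eef_pos'],s['tcp_rot'],s['contact_force'],s['opening'])
P=s['eef_pos'];print("e rel",.9833*P[0]+.18198*P[1]-673.6,"f",-.18198*P[0]+.9833*P[1])
w=r.grab_frame("wrist");cv2.imwrite("pics/w19.png",w[150:])
g=r.grab_frame("side");cv2.imwrite("pics/d19.png",cv2.resize(g[180:310,310:440],(600,600),interpolation=cv2.INTER_CUBIC))
E
```

```text
26.425 [684.499  -2.294 137.2  ] [-3.141  0.002 -2.956] [ 3.613 -2.565  1.931] 0.41396833919188275
e rel -0.9497799375213845 f -126.82075136733593
```

View pics/w19.png

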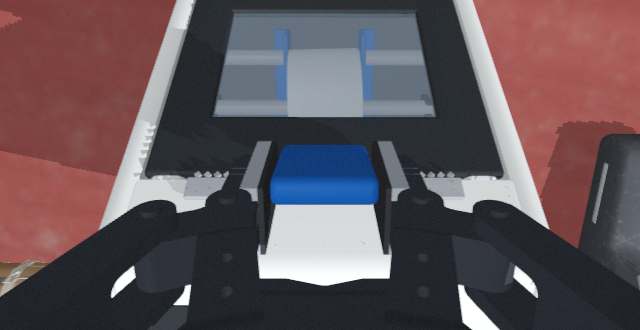

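View pics/d19.png

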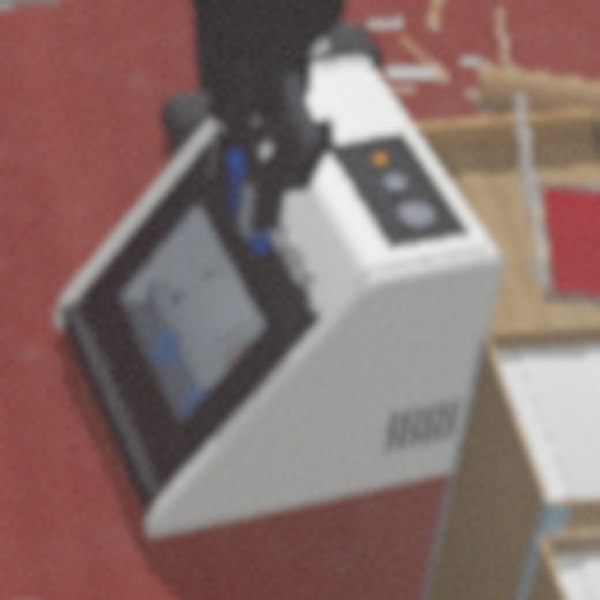

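>>> carry_out(
  rows="0.2 -0.07 0 0.03 0;0.2 -0.07 0 0.03 0;0.2 0 0 0 0",
)

```text
clock: 26.9
eef_pos: [685.6, -2.1, 136.6]
tcp_rot: [-3.141, -0.004, -2.956]
contact_force: [-12.4, -5.9, 19.2]
opening: 0.41
```

>>> carry_out(
  rows="0.2 -0.07 0 0.03 0;0.2 0 0 0 0",
)

```text
clock: 27.15
eef_pos: [685.7, -2.1, 136.4]
tcp_rot: [-3.142, -0.008, -2.956]
contact_force: [-22.0, -7.1, 30.5]
opening: 0.414
```

>>> carry_out(
  rows="0.2 0.1 0 -0.04 0;0.35 0.02 0 0 0;0.7 0 0 0 0;0.7 0 0 0 0;0.7 0 0 0 0;0.7 0 0 -0.4 0;0.7 0 0 -0.8 0;0.7 0 0 -1 0;0.7 0.3 0 -0.8 0;0.7 0 0 0 0;0.7 0 0 0 0",
)

```text
clock: 28.52
eef_pos: [676.6, -3.4, 224.8]
tcp_rot: [3.141, -0.001, -2.956]
contact_force: [0.1, 0.8, -0.6]
opening: 0.699
```

```bash
python3 - <<'E'
from h import *
np.set_printoptions(precision=3,suppress=True)
s=r.sense();print(s['clock'],s['eef_pos'],s['tcp_rot'],s['contact_force'],s['opening'])
c=r.get_calibration("wrist");pickle.dump(c,open("w20.pkl","wb"))
w=r.grab_frame("wrist");cv2.imwrite("pics/w20.png",w)
g=r.grab_frame("side");a=cv2.resize(g[180:310,310:440],(400,400),interpolation=cv2.INTER_CUBIC)
f=r.grab_frame("scene");b=cv2.resize(f[140:265,290:400],(400,400),interpolation=cv2.INTER_CUBIC)
cv2.imwrite("pics/d20.png",np.hstack([a,b]))
E
```

```text
28.525 [676.62   -3.432 224.847] [ 3.141 -0.001 -2.956] [ 0.106  0.788 -0.619] 0.6989397914248114
```

View pics/w20.png

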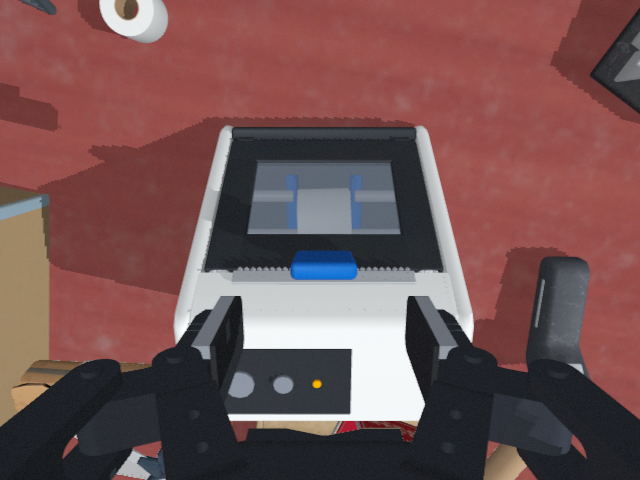

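View pics/d20.png

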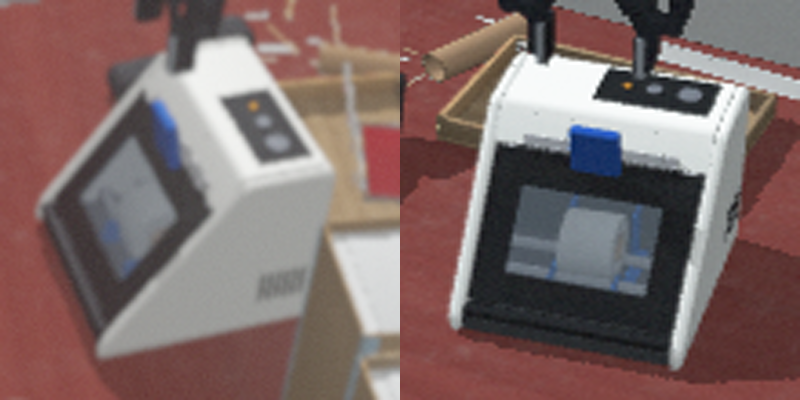

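```bash
python3 - <<'E'
from h import *
def cen(im,x0,y0,x1,y1):
    h=cv2.cvtColor(im[y0:y1,x0:x1],cv2.COLOR_BGR2HSV);m=((h[...,0]>105)&(h[...,0]<125)&(h[...,1]>180)&(h[...,2]>70)).astype(np.uint8)
    n,l,st,ce=cv2.connectedComponentsWithStats(m);k=1+st[1:,4].argmax();return ce[k]+[x0,y0],st[k]
a=cv2.imread("pics/scene0.png");b=r.grab_frame("scene");print(cen(a,320,165,370,205),cen(b,320,165,370,205))
a=cv2.imread("pics/side0.png");c=r.grab_frame("side");print(cen(a,345,195,390,250),cen(c,345,195,390,250))
w=cv2.imread("pics/w20.png");cv2.imwrite("pics/w20z.png",cv2.resize(w[150:290,235:420],None,fx=4.2,fy=4.2,interpolation=cv2.INTER_CUBIC))
d=cv2.absdiff(cv2.imread("pics/scene0.png"),b).max(2);print("punch",d[205:255,185:255].max(),"scanner",d[155:210,260:300].max())
E
```

```text
(array([343.125     , 186.86931818]), array([ 17,  15,  14,  15, 176], dtype=int32)) (array([343.17714286, 186.97142857]), array([ 17,  15,  14,  15, 175], dtype=int32))Traceback (most recent call last):
  File "<stdin>", line 6, in <module>
  File "<stdin>", line 4, in cen
ValueError: attempt to get argmax of an empty sequence
```

```bash
python3 - <<'E'
from h import *
w=cv2.imread("pics/w20.png");cv2.imwrite("pics/w20z.png",cv2.resize(w[150:290,235:420],None,fx=4.2,fy=4.2,interpolation=cv2.INTER_CUBIC))
S=cal("scene");print(proj(S,[683,-2,165]),proj(S,[678.7,-2.8,166.8]))
b=r.grab_frame("scene")
d=cv2.absdiff(cv2.imread("pics/scene0.png"),b).max(2);print("punch",d[205:255,185:255].max(),"scanner",d[155:210,260:300].max(), "clock",r.sense()['clock'])
E
```

```text
[342.08294102 183.04836547] [341.61855777 183.49434479]
punch 12 scanner 11 clock 28.825
```

View pics/w20z.png

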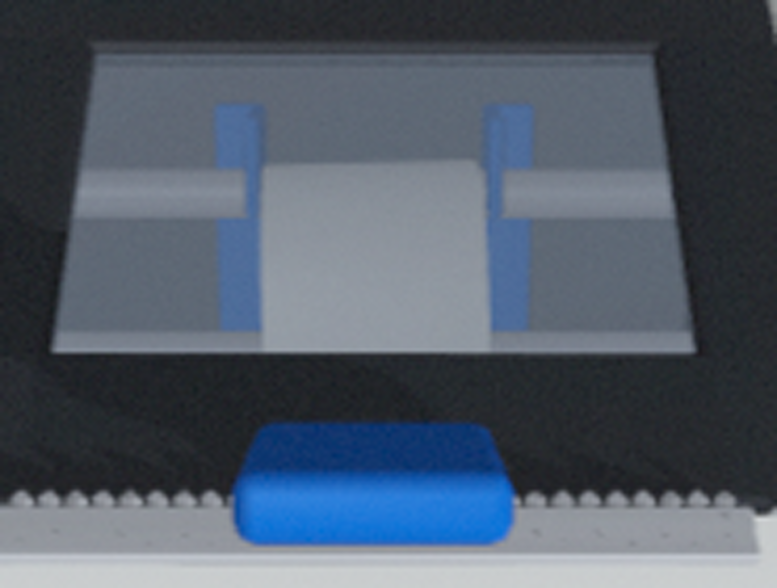

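```bash
python3 - <<'E'
from h import *
e=np.array([.9833,.18198])
def m(pic,pk,u):
    im=cv2.imread(pic);W=calf(pk)
    h=cv2.cvtColor(im,cv2.COLOR_BGR2HSV)
    col=h[200:320,u-8:u+8]; blue=((col[...,0]>100)&(col[...,0]<125)&(col[...,1]>150)).mean(1)
    v=np.where(blue>.5)[0]+200; val=col[...,2].mean(1)[v-200]
    g=np.argmax(np.diff(val)); 
    print(pic,v.min(),v.max()+1,"face edge",v[g]+1,[round(float(e@onz(W,u,x,175)[:2]-673.6),1) for x in (v.min(),v[g]+1,v.max()+1)])
    # hood/teeth rail far edge etc: cover front edge (dark/white at left corner)
m("pics/w3.png","w3.pkl",323);m("pics/w20.png","w20.pkl",324)
a=cv2.imread("pics/w3.png");cv2.imwrite("pics/w3z.png",cv2.resize(a[140:280,235:420],None,fx=4.2,fy=4.2,interpolation=cv2.INTER_CUBIC))
E
```

```text
pics/w3.png 239 265 face edge 248 [-11.7, -6.6, 3.1]
pics/w20.png 251 280 face edge 262 [-13.0, -7.0, 3.1]
```

View pics/w3z.png

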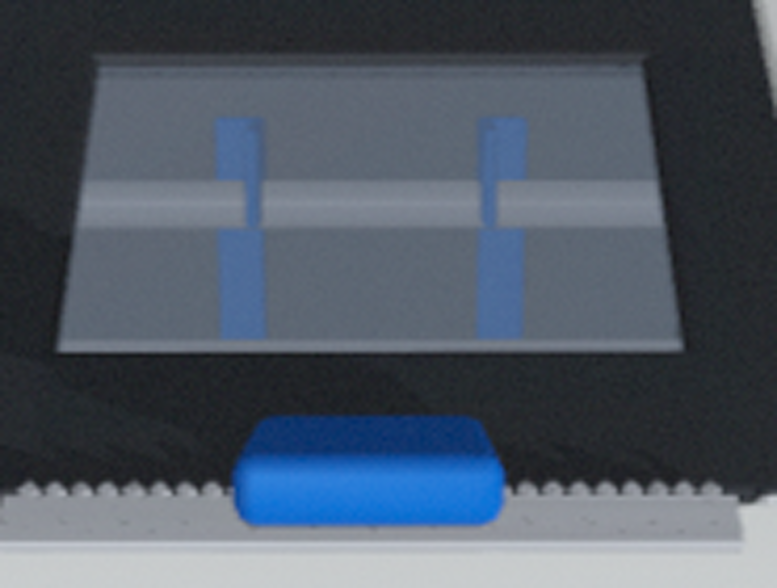

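```bash
python3 - <<'E'
from rig import r
print(r.sense()['contact_force'],r.sign_off())
E
```

```text
the job is handed in; nothing more can be done
[-0.0613981   0.35127494  0.94323695] None
```

I pulled the cover down to its stop and moved the large white roll from the wire stand into the printer. It lies on the two rollers between the blue guides. I then swung the cover back up until it met its hard stop, let go, raised the gripper clear of everything and handed the job in at about 29 s.

**What the last checks showed**
- **Cover:** the tongue's rear edge measures the same in the wrist view as at the start, and its face edge is within about 0.5 mm. When I pressed the cover home, the force rose to about 22 N back and 30 N up.
- **Roll:** through the window it lies between the guides. Before the cover was closed, its centre measured within about 3 mm of the seat. It is skewed by about 0.03 rad.
- **Punch and scanner:** their parts of the scene picture match the first one apart from noise.
- **Robot:** the force reading was close to zero with the gripper raised clear.

**What disagreed**
- **Fingertips:** all three cameras put them about 33 mm farther back than the stated tool geometry. A trial close above the tongue met nothing, which confirmed it, so I used the measured offset throughout.
- **Tilt:** the moves allow no tilt, so I held the roll off-centre at its front edge with the tool pointing straight down. I released it about 4 mm short, and it rolled back into the seat.
- **Camera agreement:** the scene and side cameras differed from the wrist camera by 4 to 6 mm sideways. I relied on the wrist camera.
- **Failed check:** a comparison of the tongue in the side view did not work because the colour mask found nothing. Closure rests on the wrist and scene views and the stop force.

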